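# Load a reagent cassette into the analyser over its roller lane

### The arm

A 6-joint arm with a two-finger parallel gripper is mounted at the origin on the work surface. World frame = base frame: x ahead of the robot, y to its left, z up, the work surface at z = 0. Lengths are in m, angles in rad, forces in N, time in s.
With the tool pointing down it reaches from about 0.35 to 0.775 m from the base axis. Payload 5.5 kg.
Tool frame: the origin (TCP) lies between the finger pads; the fingertips stand 19 mm ahead of it and the grasp point (between the pads) is the TCP; z points along the fingers, y is the line along which they close (so a half turn about z gives the same grasp; the last joint's range is limited). The gripper opens to 85 mm and grips with 20 to 120 N. Pads are 22 mm wide; open, the fingers measure 114 mm over their backs; the gripper's body (76 mm by 85 mm) begins 54 mm behind the grasp point. The pads swing forward as they close: fully open they stand 13 mm farther back than shut.
Start: joints at [1.054, 0.313, 0.046, 1.304, 0, 1.431], TCP at [0.212, 0.535, 0.25] pointing down, gripper open.
Joint ranges: [-2.76, 2.76], [-0.86, 1.69], [-1.03, 1.26], [-2.2, 2.34], [-1.47, 1.5], [-3.14, 3.14]. Speed limits (rad/s): [2.57, 2.57, 3.14, 3.14, 3.14, 3.14].

### API

Orientations are given as a unit quaternion [w, x, y, z].
In Python, from workcell import env gives the robot as it stands.
- The arm moves only by the shell command python3 -m pendant 'ROWS' [FORCE]. ROWS is JSON, a list of rows, each an object with "travel": the shift along the tool's x, y, z scaled (see below), a list of three; "rot": the turn, a rotation vector about the tool's x, y, z scaled (see below), a list of three; "fingers": the opening, from -1 (shut) to 1 (fully open). In form: [{"travel": [dx, dy, dz], "rot": [wx, wy, wz], "fingers": fingers}, ...]. A call has 1 to 10 rows; each row is the pose to reach, as a shift and turn from the pose commanded when the call began, along the tool's axes at that moment; what a row does not reach only later rows make up. The controller multiplies each number of a shift by 0.12 m and each number of a turn by 60 degrees. A row lasts 1/10 s, in which the tool goes at most 50 mm and 8.59 degrees, less where a joint would pass 70% of its speed; a pose out of reach is approached as far as the arm can. A call with a number of a shift or a turn outside -1 to 1 is refused whole. A call with a gripper value outside its range is refused whole. The fingers move at their own pace and stop on an object; FORCE is the grip in N (left out, the last holds). Time passes only in rows, so rows that repeat a pose let the fingers close. It gives the time, the measured TCP pose, the force, the opening and the grip force at its end, in the units of the state.
- env.get_state(): the state, without advancing time (a new reading comes with each control period).
- env.read_camera(name): name is "side" or "top"; returns (picture, depth): 384x512x3 uint8, blue, green, red; 384x512 float32, m along the optical axis (not along the pixel's ray), 0 where there is no reading.
- env.camera_model(name): a dict with "fovy" (degrees; the focal length in pixels is half the picture's height over the tangent of half this angle, whatever the lens; pixels are square), "cx", "cy" (the principal point, pixels), "k1" (the pictures are not rectified: a ray, as slopes to the right and down, at radius r is drawn at 1 + k1 r^2 times it, then the intrinsics apply), "rvec" (rotation vector, rad) and "tvec" (3), from world to camera coordinates, as OpenCV has them. Camera axes: x right, y down, z forward; pixel columns grow to the right and rows downward; lengths in m; the calibration is good to about 2 mm. A picture is of the moment at which its call begins. camera_model takes no time and is no camera call.
- env.hand_in(): hands the job in; it is judged then, once.
Trained networks look in the newest picture that a camera, given by its name, has taken for a name from the list of things; names that differ only in an ending like _2 or _b are one class to them, and where a whole thing is asked for, a point or a joint stands for the part that bears it (a point fixed in the world has none). Each returns a list of dicts, best first, with "conf" (0 to 1); they miss things now and then, are a little off and sometimes report something else, mostly with a low value. They report only what shows in the picture. A call takes as long as a camera call. They do not tell look-alikes from the thing itself.
- env.outline_of(camera, target): "mask" (384x512 bool, what is visible of it) and "xy" ([column, row] in pixels, amid what is visible of it).
The state is a dict: "clock": time; "joint_pos": joint angles; "qvel": joint speeds; "tau": joint torques, N m; "tcp_pos": TCP position; "orientation": TCP orientation; "wrist_force": force on the tool from outside, world axes, zero at the start; "ft_torque": the same for the moment, N m; "finger_gap": finger opening in m; "grip_force": force on a finger pad.
Only numpy, scipy, OpenCV 4.12 (cv2) and the standard library are available. Lean on these libraries where they do the work, as an engineer would, in place of code of your own. Each camera call takes 0.05 s, during which the arm holds its last target. There are 200 camera calls.

### The job

Lift the red-capped white bottle off the analyser's roller lane and stand it in the blue tray, then set the white green-capped cassette upright on the open rollers, orange nose towards the bay and clear of it, and let go. Then push it along the rollers into the bay until its nose is fully home against the stop, and last turn the black counter knob back to its zero stop. Do not knock or shift anything else.

Things in the scene. Friction and masses are not known exactly. Their poses are not given: they have to be found in the camera images.
- analyser: off-white bench analyser with its lane, bay and knob, fixed, standing differently each time (up to 7 degrees turned); origin on the bench under the bay mouth, axes as point mouth. Housing: x -130 to +170, y -290 to 0 mm, flat top 145 mm over the bench; a low console stands on its +x side, a lid 90 mm high along its far -y edge
- mouth (a point): centre of the bay's orange-framed mouth at roller-top height (52 mm over the bench); z up, +y out of the bay along the lane, -y into it. Row of free-turning steel rollers (24 mm thick, 26 mm apart) from inside the bay to y = +260 mm, between rails with inner faces at x = +-37 mm, 10 mm thick, tops 14 mm above the rollers. Bay 77 mm wide, 81 mm high over the rollers, 105 mm deep, roofed
- bay_stop (a point): foot of the stop wall at the back of the bay, on the lane's centre line at roller-top height, 105 mm inside the mouth; axes as mouth
- cassette: the cassette to load: white plastic block 60 (x) by 150 (y) by 50 mm tall with a row of three green caps (32 mm wide, 14 mm high) on top and an orange nose at its -y end; 0.25 to 0.5 kg; origin at the centre of its underside. Once home it sticks 45 mm out of the bay
- cassette_nose (a point): bottom edge of the cassette's orange nose face, mid-width: 75 mm from the origin along its -y; this end enters the bay first
- bottle: white bottle with a red cap that was left standing on the rollers: 62 mm diameter up to a height of 83 mm, then a 55 mm cap, 105 mm tall in all; about 0.2 kg; origin at the centre of its underside
- tray: blue open tray fixed to the bench, 120 (x) by 190 (y) by 30 mm, walls and floor 5 mm; origin at the centre of its underside. The amber jar stands in its -y half; the +y half is free for the bottle
- counter_grip (a point): on the axis of the black counter knob, at the height to grip it, on the analyser's top near the lane; the knob has an upright bar grip 57 mm long, 14 mm wide and 32 mm high (from 23 mm below to 7 mm above this point), which lies along this point's x axis and turns with it; the white pointer line is at the bar's -x end
- counter (a joint): angle of the counter knob, rad: 0 at its zero stop (pointer at the red mark, on the analyser's -x side), growing clockwise seen from above to 2.8; turn it anticlockwise to zero it
- old_cassette: used cassette, leave alone: same size and shape as the white one but dark grey with red caps; origin at the centre of its underside
- tray_jar: amber jar in the tray, leave alone: 58 mm diameter, 90 mm tall; origin at the centre of its underside
- beaker: glass beaker, leave alone: 60 mm diameter at the rim, 80 mm tall; origin at the centre of its underside
- cylinder: glass measuring cylinder, leave alone: 32 mm diameter on a 66 mm foot, 190 mm tall; origin at the centre of its underside
- reagent_a: tall white bottle with white cap, leave alone: 66 mm diameter, 165 mm tall; origin at the centre of its underside
- reagent_b: another tall white bottle, same as reagent_a, leave alone
Mind the look-alikes: they are no part of the job. What is shaped like the bottle but purple or turquoise is not meant.

How it is judged:
On the way, in this order (a step that is already met when the one before it is completed fails the run):
1. the bottle stands upright in the blue tray, let go (z of bottle in the frame of tray between 0 and 0.012 m and x of bottle in the frame of tray between -0.035 and 0.035 m and y of bottle in the frame of tray between -0.07 and 0.07 m and angle between bottle's own z axis and vertical below 0.12 rad and linear speed of bottle below 0.03 m/s and contact force between bottle and the fingers below 0.2 N), for 0.2 s.
2. the cassette rests upright between the rails on the open rollers, orange nose towards the bay and outside it, let go (x of cassette in the frame of mouth between -0.012 and 0.012 m and z of cassette in the frame of mouth between -0.005 and 0.004 m and angle between cassette's own z axis and vertical below 0.06 rad and angle between the y axis of cassette and the y axis of mouth, either way round below 0.12 rad and y of cassette_nose in the frame of mouth between 0.005 and 0.125 m and contact force between cassette and the fingers below 0.2 N and y of cassette in the frame of mouth above 0.08 m), for 0.2 s.
3. the cassette is fully home: nose within 5 mm of the bay's stop (x of cassette in the frame of mouth between -0.012 and 0.012 m and z of cassette in the frame of mouth between -0.005 and 0.004 m and angle between cassette's own z axis and vertical below 0.06 rad and angle between the y axis of cassette and the y axis of mouth, either way round below 0.12 rad and y of cassette_nose in the frame of bay_stop below 0.005 m and linear speed of cassette below 0.02 m/s), for 0.2 s.
4. the counter knob is back at its zero stop (within 0.08 rad) (value of joint counter below 0.08 rad), for 0.2 s.
At the end, for the whole second after the job is handed in: the bottle stands upright on the tray's floor; the cassette lies upright on the rollers between the rails, nose in the bay within 5 mm of the stop; the counter knob is within 0.08 rad of zero; all at rest (all of step 3 and z of bottle in the frame of tray between 0 and 0.012 m and x of bottle in the frame of tray between -0.035 and 0.035 m and y of bottle in the frame of tray between -0.07 and 0.07 m and angle between bottle's own z axis and vertical below 0.12 rad and linear speed of bottle below 0.03 m/s and value of joint counter below 0.08 rad); the robot touches nothing.
It fails at once if a bystander (grey cassette, amber jar, beaker, measuring cylinder or tall white bottle) is shoved more than 30 mm (distance of any of old_cassette, tray_jar, beaker, cylinder, reagent_a, reagent_b from where it was at the start of the episode above 0.03 m).
It fails at once if a bystander is tipped (angle between any of old_cassette, tray_jar, beaker, cylinder, reagent_a, reagent_b's own z axis and vertical above 0.4 rad).
It fails at once if the white cassette or the red-capped bottle is tipped over (angle between any of cassette, bottle's own z axis and vertical above 0.7 rad).
It also fails if it takes over 72 s, if anything falls off the work surface, if the arm or the gripper's body presses on something with over 40 N, if the wrist force passes 120 N, or if a joint passes its speed limit or range.

## Working session

There is one attempt and no reset: what is moved stays moved. The work goes in short steps, Python scripts to look and compute and a shell command to move; the robot and the scene stay as the last step left them, time stands still between calls to the robot, and variables do not carry over. Pictures are saved under pics/ and viewed, at most 10 in all, crops included, and the job is handed in when it is done.

```bash
ls; mkdir -p pics; cat > h.py <<'E'
import numpy as np, cv2
from workcell import env
from scipy.spatial.transform import Rotation as R
def cam(n):
    m=env.camera_model(n); f=192/np.tan(np.radians(m["fovy"])/2)
    return m,f,R.from_rotvec(m["rvec"]).as_matrix(),np.array(m["tvec"])
def points(n,uv,d):
    """pixels (N,2) and depth (N) -> world"""
    m,f,Rm,t=cam(n); uv=np.atleast_2d(np.asarray(uv,float))
    K=np.array([[f,0,m["cx"]],[0,f,m["cy"]],[0,0,1.]])
    s=cv2.undistortPoints(uv[:,None],K,np.array([m["k1"],0,0,0]))[:,0]
    d=np.broadcast_to(d,(len(uv),))
    return (np.c_[s*d[:,None],d]-t)@Rm
def ray_z(n,uv,z):
    a=points(n,uv,1.);m,f,Rm,t=cam(n);c=-t@Rm
    return c+(a-c)*((z-c[2])/(a[:,2]-c[2]))[:,None]
def project(n,P):
    m,f,Rm,t=cam(n);K=np.array([[f,0,m["cx"]],[0,f,m["cy"]],[0,0,1.]])
    return cv2.projectPoints(np.atleast_2d(P).astype(float),np.array(m["rvec"],float),t,K,np.array([m["k1"],0,0,0.]))[0][:,0]
def cloud(n,D,mask=None):
    ok=D>0
    if mask is not None: ok&=mask
    v,u=np.nonzero(ok)
    return points(n,np.c_[u,v],D[v,u]),np.c_[u,v]
E
python3 - <<'E'
from h import *
for n in("side","top"):
    p,d=env.read_camera(n); cv2.imwrite(f"pics/{n}0.png",p); np.savez(f"{n}0.npz",p=p,d=d)
    m,f,Rm,t=cam(n); print(n,f,m,(-t@Rm).round(3))
    for k in["analyser","cassette","bottle","tray","counter_grip","old_cassette","tray_jar","beaker","cylinder","reagent_a"]:
        for o in env.outline_of(n,k):
            P,_=cloud(n,d,o["mask"]); print(n,k,round(o["conf"],2),np.round(o["xy"]),o["mask"].sum(),np.median(P,0).round(3) if len(P) else None, np.percentile(P[:,2],98).round(3) if len(P) else None)
print(env.get_state())
E
```

```text
pics
side 364.9250044645721 {'fovy': 55.500901911553115, 'cx': 255.1692256397912, 'cy': 192.27907089851993, 'k1': -0.08825065247212557, 'rvec': array([ 2.22643161, -0.87544717,  0.37101383]), 'tvec': array([-0.38518604,  0.4143455 ,  0.74984128])} [ 0.117 -0.429  0.827]
side analyser 0.56 [397. 277.] 22850 [ 0.608 -0.342  0.146] 0.234
side cassette 0.65 [214. 176.] 939 [0.599 0.268 0.05 ] 0.066
side cassette 0.52 [226. 258.] 2473 [0.437 0.04  0.007] 0.033
side bottle 0.97 [292. 176.] 676 [0.761 0.084 0.073] 0.107
side bottle 0.88 [317. 230.] 890 [ 0.613 -0.125  0.132] 0.159
side bottle 0.88 [325. 342.] 1097 [ 0.427 -0.316  0.096] 0.108
side bottle 0.79 [255. 323.] 1084 [ 0.359 -0.18   0.091] 0.108
side bottle 0.61 [284. 275.] 877 [ 0.487 -0.149  0.086] 0.109
side tray 0.74 [223. 260.] 2464 [0.437 0.04  0.007] 0.032
side counter_grip 0.55 [365. 271.] 586 [ 0.574 -0.293  0.166] 0.191
side old_cassette 0.65 [167. 206.] 1087 [0.428 0.259 0.05 ] 0.066
side tray_jar 0.86 [243. 260.] 687 [ 0.448 -0.047  0.075] 0.097
side beaker 0.95 [226. 206.] 522 [0.534 0.129 0.055] 0.081
side beaker 0.66
[... 1464 characters left out ...]
.127] 0.167
{'clock': 1.1, 'joint_pos': array([1.05441107e+00, 3.13182934e-01, 4.60916258e-02, 1.30360420e+00,
       1.42888193e-05, 1.43120579e+00]), 'qvel': array([-0.00219553, -0.00083467,  0.00035508, -0.00170179, -0.00104211,
        0.00180526]), 'tau': array([-5.52750553e-04, -4.80480123e+01,  2.98818612e+01,  5.00250426e-04,
       -1.64437429e-04,  2.32809505e-06]), 'tcp_pos': array([0.21158344, 0.53469241, 0.25032947]), 'orientation': array([9.47487257e-06, 1.87284851e-01, 9.82305646e-01, 5.00225301e-05]), 'wrist_force': array([ 0.07242567, -0.3832565 ,  0.89387944]), 'ft_torque': array([-0.01926431,  0.03053965, -0.00314072]), 'grip_force': 0.0, 'finger_gap': 0.08532913283038936}
```

```bash
sleep 15; ls pics
```

```text
side0.png
top0.png
```

View pics/top0.png

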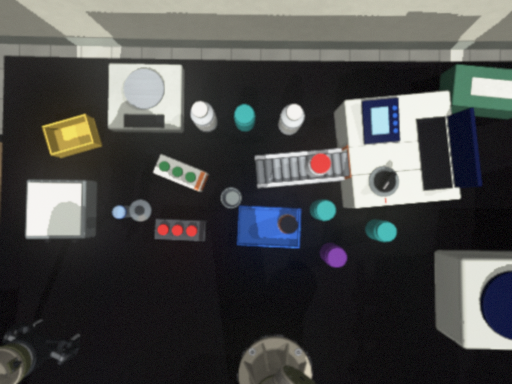

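View pics/side0.png

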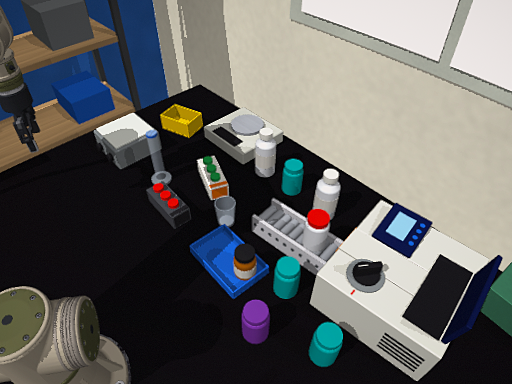

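The top view shows the red cap at (319,162) on the lane, the tray at (269,227) with the jar at (288,224), and the white cassette at (181,172) with its orange nose at (203,183). The knob is at (384,180) with the red mark below it at (386,200). The side view agrees: red cap (318,218), knob (368,272). Next I measure these.

```bash
cat > meas.py <<'E'
from h import *
C={}
for n in("side","top"):
    z=np.load(f"{n}0.npz"); C[n]=(z["p"],)+cloud(n,z["d"])
def sel(n,c,r,z0,z1):
    p,P,uv=C[n]; return (np.hypot(*(P[:,:2]-c).T)<r)&(P[:,2]>z0)&(P[:,2]<z1)
def circ(Q):
    (c,r)=cv2.minEnclosingCircle(Q[:,:2].astype(np.float32)); return np.round([*c,r,Q[:,2].mean()],4),len(Q)
for n in C:
    p,P,uv=C[n]; hsv=cv2.cvtColor(p,cv2.COLOR_BGR2HSV)[uv[:,1],uv[:,0]].astype(int)
    print("==",n)
    red=((hsv[:,0]<8)|(hsv[:,0]>172))&(hsv[:,1]>150)
    m=sel(n,(.63,-.11),.06,.152,.162); print("bottle cap",circ(P[m]))
    m=sel(n,(.455,-.03),.06,.088,.1); print("jar",circ(P[m]))
    m=sel(n,(.54,.13),.06,.07,.09); print("beaker",circ(P[m]) if m.sum()>3 else 0)
    for c in((.757,-.04),(.76,.205)): m=sel(n,c,.07,.155,.175); print("reagent",circ(P[m]))
    m=sel(n,(.49,-.15),.06,.1,.115); print("turq",circ(P[m]))
    m=sel(n,(.44,.03),.14,.025,.035)&(hsv[:,0]>95)&(hsv[:,0]<125)&(hsv[:,1]>120); r=cv2.minAreaRect(P[m,:2].astype(np.float32)); print("tray",r,m.sum())
    m=sel(n,(.61,.28),.1,.035,.07); r=cv2.minAreaRect(P[m,:2].astype(np.float32)); print("cassette",r,m.sum())
    g=m&(hsv[:,0]>45)&(hsv[:,0]<85)&(hsv[:,1]>100)&(P[:,2]>.06); print(" caps",P[g].mean(0).round(4),g.sum(), "dir",np.linalg.svd(P[g,:2]-P[g,:2].mean(0))[2][0])
    o=sel(n,(.61,.28),.12,.005,.07)&(hsv[:,0]>4)&(hsv[:,0]<20)&(hsv[:,1]>130); print(" nose",P[o].mean(0).round(4),o.sum())
    m=sel(n,(.62,-.05),.2,.060,.070)&(P[:,1]>-.17)&(P[:,1]<.1); r=cv2.minAreaRect(P[m,:2].astype(np.float32)); print("rails",r,m.sum())
    m=sel(n,(.62,-.05),.2,.045,.055)&(P[:,1]>-.17)&(P[:,1]<.1); r=cv2.minAreaRect(P[m,:2].astype(np.float32)); print("rollers",r,m.sum())
    m=sel(n,(.66,-.31),.4,.140,.150)&(P[:,1]<-.1)&(P[:,0]>.45); r=cv2.minAreaRect(P[m,:2].astype(np.float32)); print("housing top",r,P[m,2].mean(),m.sum()); print(cv2.boxPoints(r).round(4).tolist())
    m=sel(n,(.58,-.285),.06,.175,.2); r=cv2.minAreaRect(P[m,:2].astype(np.float32)); print("bar",r,P[m,2].mean(),np.percentile(P[m,2],[5,50,95]),m.sum())
    m=sel(n,(.58,-.285),.09,.1475,.2); print("knob all",np.histogram(P[m,2],bins=np.arange(.145,.2,.005)),cv2.minAreaRect(P[m,:2].astype(np.float32)))
    m=sel(n,(.52,-.28),.05,.13,.16)&red; print("redmark",P[m].mean(0),m.sum())
E
python3 meas.py
python3 - <<'E'
import cv2
a=cv2.imread('pics/top0.png')[140:215,330:460];b=cv2.imread('pics/side0.png')[235:310,320:450]
cv2.imwrite('pics/knob.png',cv2.resize(cv2.vconcat([a,b]),None,fx=4,fy=4,interpolation=cv2.INTER_CUBIC))
E
```

```text
== side
bottle cap (array([ 0.6289, -0.1133,  0.0285,  0.1571]), 310)
jar (array([ 0.4582, -0.0354,  0.026 ,  0.095 ]), 311)
beaker (array([0.5365, 0.133 , 0.0312, 0.0769]), 143)
reagent (array([ 0.7677, -0.0404,  0.0221,  0.1639]), 167)
reagent (array([0.773 , 0.2163, 0.0219, 0.1643]), 114)
turq (array([ 0.5025, -0.1397,  0.0274,  0.106 ]), 359)
tray ((0.44783616065979004, 0.020521149039268494), (0.1913864016532898, 0.12202713638544083), 87.65324401855469) 470
cassette ((0.6094079613685608, 0.2885136008262634), (0.1529695838689804, 0.060615792870521545), 68.77584838867188) 698
 caps [0.6103 0.2927 0.0643] 171 dir [0.36703518 0.93020706]
 nose [0.5835 0.2244 0.0354] 184
rails ((0.6208285093307495, -0.056954532861709595), (0.36205700039863586, 0.24310871958732605), 13.024474143981934) 850
rollers ((0.6196238398551941, -0.05408041179180145), (0.36353835463523865, 0.2418023943901062), 12.773895263671875) 1371
housing top ((0.666995644569397, -0.29013869166374207), (0.302185982465744, 0.3887532353401184), 6.0720977783203125) 0.1464999441728116 10662
[[0.49619999527931213, -0.112800002098
[... 1792 characters left out ...]
8364258, -0.4672999978065491], [0.8014000058174133, -0.08460000157356262]]
bar ((0.5839776396751404, -0.2875072658061981), (0.014217955991625786, 0.05612467974424362), 54.229461669921875) 0.18644802112276954 [0.17767353 0.18711924 0.19118272] 135
knob all (array([201, 187, 183,  44,  14,  10,  14,  17,  86,  18,   0]), array([0.145, 0.15 , 0.155, 0.16 , 0.165, 0.17 , 0.175, 0.18 , 0.185,
       0.19 , 0.195, 0.2  ])) ((0.5942843556404114, -0.28739941120147705), (0.140713632106781, 0.16616865992546082), 2.6193697452545166)
redmark [nan nan nan] 0meas.py:27: RuntimeWarning: Mean of empty slice.
  m=sel(n,(.52,-.28),.05,.13,.16)&red; print("redmark",P[m].mean(0),m.sum())
  ret = um.true_divide(
```

View pics/knob.png

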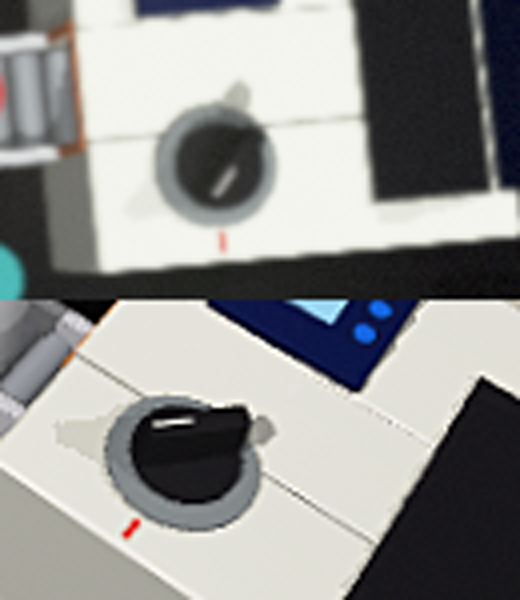

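The knob crop shows the bar with its white pointer at the lower left in the top view, and the red mark straight below. That puts it about 42° clockwise from zero. Next I refine the lane frame and work out the bottle moves.

```bash
cat > lane.py <<'E'
from meas import *
print("-----")
for n in C:
    p,P,uv=C[n]
    for yaw in (5.85,):
        a=np.radians(yaw); X=np.array([np.cos(a),np.sin(a)]);Y=np.array([-X[1],X[0]])
        q=P[:,:2]@np.c_[X,Y]
        top=(P[:,2]>.140)&(P[:,2]<.150)&(q[:,1]<-.10)&(P[:,0]>.45)
        # front edge: per x bin max y
        e=[];f=[]
        for x0 in np.arange(.50,.76,.01):
            m=top&(abs(q[:,0]-x0)<.005)
            if m.sum()>5:
                e.append((x0,q[m,1].max()))
        e=np.array(e); k=np.abs(e[:,1]-np.median(e[:,1]))<.004
        print(n,"front edge",np.polyfit(e[k,0],e[k,1],1),np.median(e[:,1]),k.sum())
        ml,mr=q[top,0].min(),np.percentile(q[top,0],99.8); print(" x range",ml,mr)
        rl=(P[:,2]>.060)&(P[:,2]<.072)&(q[:,1]>-.12)&(q[:,1]<.12)&(q[:,0]>.5)&(q[:,0]<.7)
        h,ed=np.histogram(q[rl,0],bins=np.arange(.54,.68,.004)); print(" ",dict(zip(ed[:-1].round(3),h)))
        lo=[];hi=[]
        for y0 in np.arange(-.1,.1,.01):
            m=rl&(abs(q[:,1]-y0)<.005); 
            if m.sum()>3: lo.append((y0,q[m,0].min())); hi.append((y0,q[m,0].max()))
        for s in(lo,hi): s=np.array(s); print("  edge",np.median(s[:,1]).round(4),np.polyfit(s[:,0],s[:,1],1).round(4))
        print("  lane end y",q[rl,1].max())
E
python3 lane.py | sed -n '/-----/,$p'
```

```text
-----
side front edge [-0.01242603 -0.25334429] -0.26040383606420914 18
 x range 0.48290189980566994 1.3262926715160062
  {np.float64(0.54): np.int64(5), np.float64(0.544): np.int64(7), np.float64(0.548): np.int64(5), np.float64(0.552): np.int64(9), np.float64(0.556): np.int64(4), np.float64(0.56): np.int64(8), np.float64(0.564): np.int64(5), np.float64(0.568): np.int64(79), np.float64(0.572): np.int64(64), np.float64(0.576): np.int64(42), np.float64(0.58): np.int64(0), np.float64(0.584): np.int64(0), np.float64(0.588): np.int64(0), np.float64(0.592): np.int64(0), np.float64(0.596): np.int64(0), np.float64(0.6): np.int64(0), np.float64(0.604): np.int64(0), np.float64(0.608): np.int64(0), np.float64(0.612): np.int64(0), np.float64(0.616): np.int64(0), np.float64(0.62): np.int64(0), np.float64(0.624): np.int64(0), np.float64(0.628): np.int64(0), np.float64(0.632): np.int64(0), np.float64(0.636): np.int64(0), np.float64(0.64): np.int64(0), np.float64(0.644): np.int64(0), np.float64(0.648): np.int64(2), np.float64(0.652): np.int64(64), np.float64(0.656): np.int64(51), np.float64(0.66): n
[... 954 characters left out ...]
64(0), np.float64(0.62): np.int64(0), np.float64(0.624): np.int64(0), np.float64(0.628): np.int64(0), np.float64(0.632): np.int64(0), np.float64(0.636): np.int64(0), np.float64(0.64): np.int64(0), np.float64(0.644): np.int64(0), np.float64(0.648): np.int64(0), np.float64(0.652): np.int64(23), np.float64(0.656): np.int64(54), np.float64(0.66): np.int64(55), np.float64(0.664): np.int64(9), np.float64(0.668): np.int64(0), np.float64(0.672): np.int64(0)}
  edge 0.5715 [-0.2182  0.5592]
  edge 0.6636 [-0.4033  0.6405]
  lane end y 0.10611124986195976meas.py:27: RuntimeWarning: Mean of empty slice.
  m=sel(n,(.52,-.28),.05,.13,.16)&red; print("redmark",P[m].mean(0),m.sum())
  ret = um.true_divide(
```

```bash
cat > plan.py <<'E'
# plan.py: x y z yaw(tool y, deg) ... -> travel/rot numbers from current (then chained) poses
from h import *; import sys
def down(yaw):
    y=np.array([np.cos(np.radians(yaw)),np.sin(np.radians(yaw)),0]); z=np.array([0,0,-1.])
    return np.c_[np.cross(y,z),y,z]
s=env.get_state(); p=np.array(s["tcp_pos"]); w,x,y,z=s["orientation"]; Rm=R.from_quat([x,y,z,w]).as_matrix()
print("t",round(s["clock"],2),"p",p.round(4),"yaw",np.degrees(np.arctan2(Rm[1,1],Rm[0,1])).round(1),"tilt",np.degrees(np.arccos(-Rm[2,2])).round(2),"q",np.round(s["joint_pos"],2),"F",np.round(s["wrist_force"],1),"gap",round(s["finger_gap"],4),"grip",round(s["grip_force"],1))
a=list(map(float,sys.argv[1:]))
for i in range(0,len(a),4):
    t=np.array(a[i:i+3]); T=down(a[i+3]); d=Rm.T@(t-p); r=R.from_matrix(Rm.T@T).as_rotvec(degrees=True)
    n=int(np.ceil(max(abs(d).max()/.12,abs(r).max()/60)))
    print(a[i:i+4],"travel",(d/.12).round(3),"rot",(r/60).round(3),"rows>=",np.ceil(max(np.linalg.norm(d)/.05,np.linalg.norm(r)/8.59)))
    p,Rm=t,T
E
python3 plan.py 0.31 0.42 0.26 47 0.42 0.29 0.26 27 0.52 0.1 0.26 12 0.58 -.03 .26 6  .63 -.112 .24 5.85  .63 -.1125 .114 5.85
```

```text
t 1.1 p [0.2116 0.5347 0.2503] yaw 68.4 tilt 0.01 q [1.05 0.31 0.05 1.3  0.   1.43] F [ 0.1 -0.4  0.9] gap 0.0853 grip 0.0
[0.31, 0.42, 0.26, 47.0] travel [-1.114 -0.587 -0.081] rot [ 0.    -0.     0.357] rows>= 4.0
[0.42, 0.29, 0.26, 27.0] travel [-1.409 -0.167  0.   ] rot [0.    0.    0.333] rows>= 4.0
[0.52, 0.1, 0.26, 12.0] travel [-1.789  0.024  0.   ] rot [0.   0.   0.25] rows>= 5.0
[0.58, -0.03, 0.26, 6.0] travel [-1.164  0.264  0.   ] rot [0.  0.  0.1] rows>= 3.0
[0.63, -0.112, 0.24, 5.85] travel [-0.723  0.343  0.167] rot [0.    0.    0.003] rows>= 2.0
[0.63, -0.1125, 0.114, 5.85] travel [-0.004 -0.     1.05 ] rot [0. 0. 0.] rows>= 3.0
```

```bash
python3 plan.py 0.29 0.44 0.26 50 0.38 0.34 0.26 35 0.46 0.23 0.26 20 0.54 .12 .26 10 0.59 .01 .26 5.85  .63 -.1 .26 5.85  .63 -.1125 .16 5.85
```

```text
t 1.1 p [0.2116 0.5347 0.2503] yaw 68.4 tilt 0.01 q [1.05 0.31 0.05 1.3  0.   1.43] F [ 0.1 -0.4  0.9] gap 0.0853 grip 0.0
[0.29, 0.44, 0.26, 50.0] travel [-0.898 -0.493 -0.081] rot [ 0.    -0.     0.307] rows>= 3.0
[0.38, 0.34, 0.26, 35.0] travel [-1.11  -0.156  0.   ] rot [0.   0.   0.25] rows>= 3.0
[0.46, 0.23, 0.26, 20.0] travel [-1.133  0.02   0.   ] rot [0.   0.   0.25] rows>= 3.0
[0.54, 0.12, 0.26, 10.0] travel [-1.089  0.313  0.   ] rot [0.    0.    0.167] rows>= 3.0
[0.59, 0.01, 0.26, 5.85] travel [-0.975  0.251  0.   ] rot [0.    0.    0.069] rows>= 3.0
[0.63, -0.1, 0.26, 5.85] travel [-0.946  0.238  0.   ] rot [0. 0. 0.] rows>= 3.0
[0.63, -0.1125, 0.16, 5.85] travel [-0.104 -0.011  0.833] rot [0. 0. 0.] rows>= 3.0
```

```bash
python3 -m pendant '[{"travel":[-0.45,-0.25,-0.04],"rot":[0,0,0.15],"fingers":1},{"travel":[-0.9,-0.49,-0.08],"rot":[0,0,0.3],"fingers":1},{"travel":[-0.9,-0.49,-0.08],"rot":[0,0,0.3],"fingers":1},{"travel":[-0.9,-0.49,-0.08],"rot":[0,0,0.3],"fingers":1}]' | tail -3
python3 -m pendant '[{"travel":[-0.5,-0.08,0],"rot":[0,0,0.12],"fingers":1},{"travel":[-1,-0.16,0],"rot":[0,0,0.25],"fingers":1},{"travel":[-1,-0.16,0],"rot":[0,0,0.25],"fingers":1},{"travel":[-1,-0.16,0],"rot":[0,0,0.25],"fingers":1}]' >/dev/null
python3 plan.py 0.46 0.23 0.26 20 0.53 .13 .26 10 0.59 .02 .26 5.85  .63 -.09 .26 5.85  .63 -.1125 .16 5.85
```

```text
wrist_force: [-0.6, 0.4, 1.0]
finger_gap: 0.0855
grip_force: 0.0
t 1.9 p [0.3721 0.3479 0.2599] yaw 35.2 tilt 0.02 q [ 0.59  0.18 -0.1   1.29 -0.    1.55] F [ 0.1 -0.2 -0.4] gap 0.0857 grip 0.0
[0.46, 0.23, 0.26, 20.0] travel [-1.225e+00  3.200e-02 -1.000e-03] rot [0.    0.    0.254] rows>= 3.0
[0.53, 0.13, 0.26, 10.0] travel [-0.983  0.263  0.   ] rot [0.    0.    0.167] rows>= 3.0
[0.59, 0.02, 0.26, 5.85] travel [-0.99   0.333  0.   ] rot [0.    0.    0.069] rows>= 3.0
[0.63, -0.09, 0.26, 5.85] travel [-0.946  0.238  0.   ] rot [0. 0. 0.] rows>= 3.0
[0.63, -0.1125, 0.16, 5.85] travel [-0.187 -0.019  0.833] rot [0. 0. 0.] rows>= 3.0
```

```bash
python3 -m pendant '[{"travel":[-0.5,0.03,0],"rot":[0,0,0.12],"fingers":1},{"travel":[-1,0.03,0],"rot":[0,0,0.25],"fingers":1},{"travel":[-1,0.03,0],"rot":[0,0,0.25],"fingers":1},{"travel":[-1,0.03,0],"rot":[0,0,0.25],"fingers":1}]' >/dev/null
python3 -m pendant '[{"travel":[-0.5,0.13,0],"rot":[0,0,0.08],"fingers":1},{"travel":[-1,0.26,0],"rot":[0,0,0.17],"fingers":1},{"travel":[-1,0.26,0],"rot":[0,0,0.17],"fingers":1},{"travel":[-1,0.26,0],"rot":[0,0,0.17],"fingers":1}]' >/dev/null
python3 -m pendant '[{"travel":[-0.5,0.16,0],"rot":[0,0,0.03],"fingers":1},{"travel":[-1,0.33,0],"rot":[0,0,0.07],"fingers":1},{"travel":[-1,0.33,0],"rot":[0,0,0.07],"fingers":1},{"travel":[-1,0.33,0],"rot":[0,0,0.07],"fingers":1}]' >/dev/null
python3 plan.py .63 -.1125 .25 5.85  .63 -.1125 .18 5.85 .63 -.1125 .114 5.85
```

```text
t 3.1 p [0.5754 0.0404 0.2593] yaw 5.9 tilt 0.02 q [-0.07  0.31  0.07  1.33  0.    1.4 ] F [0.4 0.6 0. ] gap 0.0853 grip 0.0
[0.63, -0.1125, 0.25, 5.85] travel [-1.314  0.32   0.077] rot [-0.    -0.     0.002] rows>= 4.0
[0.63, -0.1125, 0.18, 5.85] travel [0.    0.    0.583] rot [0. 0. 0.] rows>= 2.0
[0.63, -0.1125, 0.114, 5.85] travel [0.   0.   0.55] rot [0. 0. 0.] rows>= 2.0
```

```bash
python3 -m pendant '[{"travel":[-0.4,0.1,0.03],"rot":[0,0,0],"fingers":1},{"travel":[-0.8,0.2,0.05],"rot":[0,0,0],"fingers":1},{"travel":[-1,0.32,0.08],"rot":[0,0,0],"fingers":1},{"travel":[-1,0.32,0.08],"rot":[0,0,0],"fingers":1}]' >/dev/null
python3 plan.py .63 -.1125 .18 5.85 .63 -.1125 .114 5.85
```

```text
t 3.5 p [ 0.6262 -0.0747  0.249 ] yaw 6.0 tilt 0.06 q [-0.25  0.43  0.21  1.35  0.    1.22] F [-0.1  0.1 -0.2] gap 0.0854 grip 0.0
[0.63, -0.1125, 0.18, 5.85] travel [-0.317 -0.001  0.575] rot [-0.001 -0.001  0.002] rows>= 2.0
[0.63, -0.1125, 0.114, 5.85] travel [0.   0.   0.55] rot [0. 0. 0.] rows>= 2.0
```

```bash
python3 -m pendant '[{"travel":[-0.317,0,0.1],"rot":[0,0,0],"fingers":1},{"travel":[-0.317,0,0.3],"rot":[0,0,0],"fingers":1},{"travel":[-0.317,0,0.57],"rot":[0,0,0],"fingers":1},{"travel":[-0.317,0,0.57],"rot":[0,0,0],"fingers":1},{"travel":[-0.317,0,0.57],"rot":[0,0,0],"fingers":1}]' >/dev/null
python3 plan.py  .63 -.1125 .114 5.85
python3 - <<'E'
from h import *
p,d=env.read_camera("top"); q,e=env.read_camera("side")
cv2.imwrite("pics/b1.png",cv2.resize(cv2.hconcat([p[90:250,230:400],q[130:290,230:400]]),None,fx=2,fy=2))
E
```

```text
t 4.0 p [ 0.6285 -0.1097  0.1821] yaw 6.2 tilt 0.12 q [-0.3   0.46  0.1   1.21  0.    1.16] F [-0.  -0.1  0.2] gap 0.0853 grip 0.0
[0.63, -0.1125, 0.114, 5.85] travel [-0.025  0.011  0.568] rot [-0.002 -0.001  0.005] rows>= 2.0
```

View pics/b1.png

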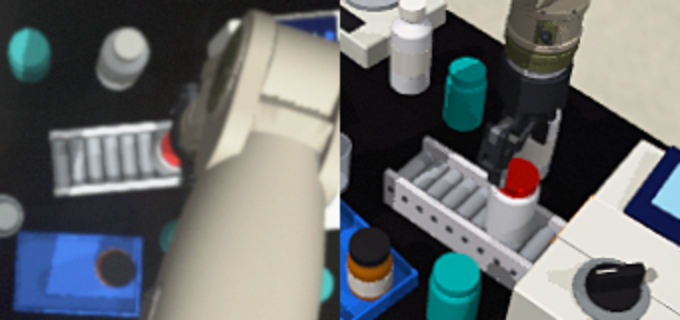

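The gripper stands above the red cap (side crop at (520,178)), with the fingers either side across the lane. Now I descend.

```bash
python3 plan.py  .63 -.1125 .114 5.85; python3 -m pendant '[{"travel":[0,0,0.15],"rot":[0,0,0],"fingers":1},{"travel":[0,0,0.3],"rot":[0,0,0],"fingers":1},{"travel":[0,0,0.45],"rot":[0,0,0],"fingers":1},{"travel":[0,0,0.55],"rot":[0,0,0],"fingers":1},{"travel":[0,0,0.55],"rot":[0,0,0],"fingers":1},{"travel":[0,0,0.55],"rot":[0,0,0],"fingers":1}]'; python3 plan.py  .63 -.1125 .114 5.85
```

```text
t 4.1 p [ 0.63  -0.111  0.184] yaw 6.1 tilt 0.15 q [-0.3   0.46  0.1   1.21  0.    1.16] F [ 0.1 -0.4 -0. ] gap 0.0855 grip 0.0
[0.63, -0.1125, 0.114, 5.85] travel [-0.012 -0.003  0.584] rot [0.002 0.001 0.005] rows>= 2.0
clock: 4.7
tcp_pos: [0.6297, -0.1124, 0.117]
orientation: [0.001, 0.669, 0.743, 0.0]
wrist_force: [1.0, -0.1, 0.4]
finger_gap: 0.0858
grip_force: 0.0
t 4.7 p [ 0.6297 -0.1124  0.117 ] yaw 6.0 tilt 0.08 q [-0.3   0.5  -0.    1.06  0.    1.16] F [ 1.  -0.1  0.4] gap 0.0858 grip 0.0
[0.63, -0.1125, 0.114, 5.85] travel [-0.001  0.002  0.025] rot [0.001 0.    0.003] rows>= 1.0
```

```bash
python3 -m pendant '[{"travel":[0,0,0],"rot":[0,0,0],"fingers":-1},{"travel":[0,0,0],"rot":[0,0,0],"fingers":-1},{"travel":[0,0,0],"rot":[0,0,0],"fingers":-1},{"travel":[0,0,0],"rot":[0,0,0],"fingers":-1},{"travel":[0,0,0],"rot":[0,0,0],"fingers":-1},{"travel":[0,0,0],"rot":[0,0,0],"fingers":-1},{"travel":[0,0,0],"rot":[0,0,0],"fingers":-1},{"travel":[0,0,0],"rot":[0,0,0],"fingers":-1}]' 30; python3 plan.py .625 -.1125 .225 5.85  .57 -.07 .26 0  .48 .03 .26 -2.2 .4507 .066 .22 -2.2
```

```text
clock: 5.5
tcp_pos: [0.6301, -0.1128, 0.1175]
orientation: [0.001, 0.669, 0.743, 0.001]
wrist_force: [-0.6, 0.4, 5.7]
finger_gap: 0.0614
grip_force: 32.0
t 5.5 p [ 0.6301 -0.1128  0.1175] yaw 6.0 tilt 0.16 q [-0.3   0.5  -0.    1.06  0.    1.16] F [-0.6  0.4  5.7] gap 0.0614 grip 32.0
[0.625, -0.1125, 0.225, 5.85] travel [ 0.006 -0.04  -0.896] rot [0.002 0.001 0.003] rows>= 3.0
[0.57, -0.07, 0.26, 0.0] travel [ 0.399 -0.42  -0.292] rot [0.    0.    0.097] rows>= 2.0
[0.48, 0.03, 0.26, -2.2] travel [ 0.833 -0.75   0.   ] rot [0.    0.    0.037] rows>= 3.0
[0.4507, 0.066, 0.22, -2.2] travel [ 0.29  -0.256  0.333] rot [0. 0. 0.] rows>= 2.0
```

```bash
python3 -m pendant '[{"travel":[0,0,-0.1],"rot":[0,0,0],"fingers":-1},{"travel":[0,0,-0.3],"rot":[0,0,0],"fingers":-1},{"travel":[0,-0.02,-0.5],"rot":[0,0,0],"fingers":-1},{"travel":[0,-0.04,-0.7],"rot":[0,0,0],"fingers":-1},{"travel":[0,-0.04,-0.9],"rot":[0,0,0],"fingers":-1},{"travel":[0,-0.04,-0.9],"rot":[0,0,0],"fingers":-1}]' | tail -3
python3 -m pendant '[{"travel":[0.1,-0.1,-0.1],"rot":[0,0,0.03],"fingers":-1},{"travel":[0.2,-0.2,-0.2],"rot":[0,0,0.06],"fingers":-1},{"travel":[0.3,-0.3,-0.29],"rot":[0,0,0.1],"fingers":-1},{"travel":[0.4,-0.42,-0.29],"rot":[0,0,0.1],"fingers":-1},{"travel":[0.4,-0.42,-0.29],"rot":[0,0,0.1],"fingers":-1}]' |tail -3
python3 -m pendant '[{"travel":[0.15,-0.15,0],"rot":[0,0,0.03],"fingers":-1},{"travel":[0.35,-0.3,0],"rot":[0,0,0.04],"fingers":-1},{"travel":[0.55,-0.5,0],"rot":[0,0,0.04],"fingers":-1},{"travel":[0.75,-0.65,0],"rot":[0,0,0.04],"fingers":-1},{"travel":[0.83,-0.75,0],"rot":[0,0,0.04],"fingers":-1},{"travel":[0.83,-0.75,0],"rot":[0,0,0.04],"fingers":-1}]' |tail -3
python3 plan.py .4507 .066 .18 -2.2 .4507 .066 .1 -2.2 .4507 .066 .072 -2.2
```

```text
wrist_force: [0.6, -0.3, -2.3]
finger_gap: 0.0612
grip_force: 33.5
wrist_force: [0.8, 0.0, -2.9]
finger_gap: 0.061
grip_force: 33.7
wrist_force: [-0.2, -0.3, -1.6]
finger_gap: 0.0616
grip_force: 33.9
t 7.2 p [0.4779 0.0299 0.2582] yaw -2.3 tilt 0.08 q [-0.11  0.13 -0.17  1.27 -0.    1.51] F [-0.2 -0.3 -1.6] gap 0.0616 grip 33.9
[0.4507, 0.066, 0.18, -2.2] travel [ 0.292 -0.238  0.652] rot [-0.001 -0.    -0.001] rows>= 2.0
[0.4507, 0.066, 0.1, -2.2] travel [0.    0.    0.667] rot [0. 0. 0.] rows>= 2.0
[0.4507, 0.066, 0.072, -2.2] travel [0.    0.    0.233] rot [0. 0. 0.] rows>= 1.0
```

```bash
python3 -m pendant '[{"travel":[0.1,-0.1,0.1],"rot":[0,0,0],"fingers":-1},{"travel":[0.2,-0.2,0.2],"rot":[0,0,0],"fingers":-1},{"travel":[0.29,-0.24,0.3],"rot":[0,0,0],"fingers":-1},{"travel":[0.29,-0.24,0.45],"rot":[0,0,0],"fingers":-1},{"travel":[0.29,-0.24,0.65],"rot":[0,0,0],"fingers":-1},{"travel":[0.29,-0.24,0.65],"rot":[0,0,0],"fingers":-1}]' | tail -3
python3 -m pendant '[{"travel":[0,0,0.2],"rot":[0,0,0],"fingers":-1},{"travel":[0,0,0.4],"rot":[0,0,0],"fingers":-1},{"travel":[0,0,0.6],"rot":[0,0,0],"fingers":-1},{"travel":[0,0,0.8],"rot":[0,0,0],"fingers":-1},{"travel":[0,0,0.85],"rot":[0,0,0],"fingers":-1},{"travel":[0,0,0.85],"rot":[0,0,0],"fingers":-1}]' |tail -3
python3 plan.py .4507 .066 .0715 -2.2
python3 - <<'E'
from h import *
q,e=env.read_camera("side")
cv2.imwrite("pics/b2.png",cv2.resize(q[170:330,160:330],None,fx=3,fy=3))
E
```

```text
wrist_force: [0.6, -0.0, -2.2]
finger_gap: 0.0614
grip_force: 34.0
wrist_force: [0.8, 0.5, -2.0]
finger_gap: 0.0614
grip_force: 34.0
t 8.4 p [0.452  0.0648 0.0785] yaw -2.4 tilt 0.08 q [-0.03  0.22 -0.53  0.82 -0.    1.58] F [ 0.8  0.5 -2. ] gap 0.0614 grip 34.0
[0.4507, 0.066, 0.0715, -2.2] travel [ 0.01  -0.011  0.058] rot [-0.001  0.    -0.004] rows>= 1.0
```

View pics/b2.png

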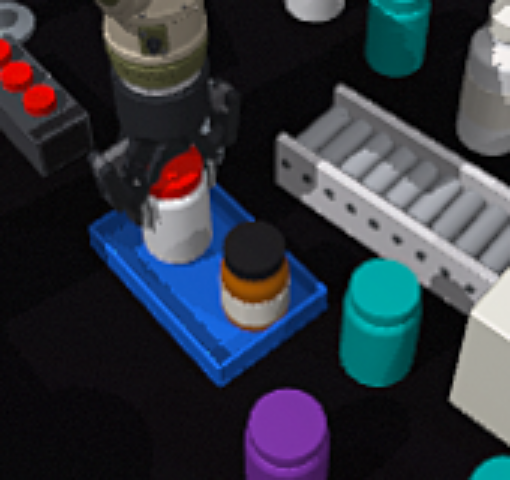

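The bottle is held upright in the tray's free half at (178,240), clear of the amber jar at (254,275). I lower it the last few millimetres and let go.

```bash
python3 -m pendant '[{"travel":[0,0,0.02],"rot":[0,0,0],"fingers":-1},{"travel":[0,0,0.04],"rot":[0,0,0],"fingers":-1},{"travel":[0,0,0.055],"rot":[0,0,0],"fingers":-1},{"travel":[0,0,0.06],"rot":[0,0,0],"fingers":-1},{"travel":[0,0,0.06],"rot":[0,0,0],"fingers":-1}]'; python3 plan.py
```

```text
clock: 8.95
tcp_pos: [0.4519, 0.065, 0.0716]
orientation: [0.0, 0.722, 0.692, 0.0]
wrist_force: [0.6, 0.6, -1.8]
finger_gap: 0.0613
grip_force: 34.1
t 8.95 p [0.4519 0.065  0.0716] yaw -2.4 tilt 0.01 q [-0.03  0.23 -0.54  0.8   0.    1.58] F [ 0.6  0.6 -1.8] gap 0.0613 grip 34.1
```

```bash
python3 -m pendant '[{"travel":[0,0,0.01],"rot":[0,0,0],"fingers":-1},{"travel":[0,0,0.02],"rot":[0,0,0],"fingers":-1},{"travel":[0,0,0.02],"rot":[0,0,0],"fingers":-1}]';  python3 plan.py
```

```text
clock: 9.25
tcp_pos: [0.4522, 0.065, 0.0705]
orientation: [0.0, 0.722, 0.692, 0.0]
wrist_force: [-3.1, 0.2, 11.8]
finger_gap: 0.0613
grip_force: 35.0
t 9.25 p [0.4522 0.065  0.0705] yaw -2.4 tilt 0.06 q [-0.03  0.23 -0.54  0.8  -0.    1.58] F [-3.1  0.2 11.8] gap 0.0613 grip 35.0
```

Contact (about 12 N up). I open and rise.

```bash
python3 -m pendant '[{"travel":[0,0,-0.01],"rot":[0,0,0],"fingers":1},{"travel":[0,0,-0.01],"rot":[0,0,0],"fingers":1},{"travel":[0,0,-0.01],"rot":[0,0,0],"fingers":1},{"travel":[0,0,-0.01],"rot":[0,0,0],"fingers":1},{"travel":[0,0,-0.01],"rot":[0,0,0],"fingers":1}]' | tail -3
python3 -m pendant '[{"travel":[0,0,-0.15],"rot":[0,0,0],"fingers":1},{"travel":[0,0,-0.35],"rot":[0,0,0],"fingers":1},{"travel":[0,0,-0.6],"rot":[0,0,0],"fingers":1},{"travel":[0,0,-1],"rot":[0,0,0],"fingers":1},{"travel":[0,0,-1],"rot":[0,0,0],"fingers":1}]' | tail -3
python3 plan.py .49 .15 .24 -10 .55 .23 .24 -16 .6105 .2895 .2 -21.5  .6105 .2895 .11 -21.5 .6105 .2895 .042 -21.5
```

```text
wrist_force: [0.6, -0.8, 0.2]
finger_gap: 0.0855
grip_force: 0.0
wrist_force: [1.0, -0.3, 0.4]
finger_gap: 0.0855
grip_force: 0.0
t 10.25 p [0.4554 0.0649 0.1959] yaw -2.4 tilt 0.57 q [-0.03  0.11 -0.35  1.1   0.    1.58] F [ 1.  -0.3  0.4] gap 0.0855 grip 0.0
[0.49, 0.15, 0.24, -10.0] travel [ 0.72   0.262 -0.365] rot [ 0.009 -0.001  0.127] rows>= 3.0
[0.55, 0.23, 0.24, -16.0] travel [0.743 0.377 0.   ] rot [0.  0.  0.1] rows>= 3.0
[0.6105, 0.2895, 0.2, -21.5] travel [0.616 0.348 0.333] rot [0.    0.    0.092] rows>= 2.0
[0.6105, 0.2895, 0.11, -21.5] travel [0.   0.   0.75] rot [0. 0. 0.] rows>= 2.0
[0.6105, 0.2895, 0.042, -21.5] travel [0.    0.    0.567] rot [0. 0. 0.] rows>= 2.0
```

```bash
python3 -m pendant '[{"travel":[0.2,0.06,-0.2],"rot":[0,0,0.04],"fingers":1},{"travel":[0.45,0.15,-0.36],"rot":[0,0,0.08],"fingers":1},{"travel":[0.72,0.26,-0.36],"rot":[0,0,0.13],"fingers":1},{"travel":[0.72,0.26,-0.36],"rot":[0,0,0.13],"fingers":1},{"travel":[0.72,0.26,-0.36],"rot":[0,0,0.13],"fingers":1}]' | tail -3
python3 -m pendant '[{"travel":[0.35,0.18,0],"rot":[0,0,0.05],"fingers":1},{"travel":[0.74,0.38,0],"rot":[0,0,0.1],"fingers":1},{"travel":[0.74,0.38,0],"rot":[0,0,0.1],"fingers":1},{"travel":[0.74,0.38,0],"rot":[0,0,0.1],"fingers":1}]' | tail -3
python3 - <<'E'
from h import *
p,d=env.read_camera("top"); np.savez("top1.npz",p=p,d=d)
P,uv=cloud("top",d)
m=(np.hypot(P[:,0]-.452,P[:,1]-.065)<.06)&(P[:,2]>.1)&(P[:,2]<.12); print("bottle",cv2.minEnclosingCircle(P[m,:2].astype(np.float32)),P[m,2].mean(),m.sum())
E
python3 plan.py .6105 .2895 .2 -21.5  .6105 .2895 .11 -21.5 .6105 .2895 .042 -21.5
```

```text
wrist_force: [0.7, -0.8, 0.2]
finger_gap: 0.0856
grip_force: 0.0
wrist_force: [-0.4, -0.6, -0.4]
finger_gap: 0.0857
grip_force: 0.0
bottle ((0.4542637765407562, 0.06463130563497543), 0.027499282732605934) 0.1093069177361972 293
t 11.2 p [0.5464 0.2284 0.2324] yaw -16.2 tilt 0.16 q [ 0.26  0.35  0.06  1.28 -0.    2.11] F [-0.6  0.1  0.1] gap 0.0855 grip 0.0
[0.6105, 0.2895, 0.2, -21.5] travel [0.638 0.372 0.268] rot [-0.002  0.002  0.089] rows>= 2.0
[0.6105, 0.2895, 0.11, -21.5] travel [0.   0.   0.75] rot [0. 0. 0.] rows>= 2.0
[0.6105, 0.2895, 0.042, -21.5] travel [0.    0.    0.567] rot [0. 0. 0.] rows>= 2.0
```

The bottle stands in the tray at about (0.454, 0.065), cap top at 0.109. On to the cassette.

```bash
python3 -m pendant '[{"travel":[0.3,0.18,0.1],"rot":[0,0,0.05],"fingers":1},{"travel":[0.638,0.372,0.27],"rot":[0,0,0.09],"fingers":1},{"travel":[0.638,0.372,0.27],"rot":[0,0,0.09],"fingers":1},{"travel":[0.638,0.372,0.5],"rot":[0,0,0.09],"fingers":1},{"travel":[0.638,0.372,0.85],"rot":[0,0,0.09],"fingers":1},{"travel":[0.638,0.372,0.85],"rot":[0,0,0.09],"fingers":1},{"travel":[0.638,0.372,0.85],"rot":[0,0,0.09],"fingers":1}]' | tail -3
python3 - <<'E'
from h import *
q,e=env.read_camera("side"); p,d=env.read_camera("top")
cv2.imwrite("pics/c1.png",cv2.resize(cv2.hconcat([q[90:250,140:310],p[90:250,110:280]]),None,fx=2,fy=2))
E
python3 plan.py .6105 .2895 .11 -21.5 .6105 .2895 .042 -21.5
```

```text
wrist_force: [0.9, 0.9, 0.7]
finger_gap: 0.0857
grip_force: 0.0
t 12.0 p [0.6125 0.29   0.1347] yaw -21.6 tilt 0.22 q [ 0.32  0.56  0.14  1.15 -0.    2.27] F [0.5 0.3 0.2] gap 0.0851 grip 0.0
[0.6105, 0.2895, 0.11, -21.5] travel [-0.01  -0.015  0.206] rot [ 0.003 -0.002 -0.002] rows>= 1.0
[0.6105, 0.2895, 0.042, -21.5] travel [0.    0.    0.567] rot [0. 0. 0.] rows>= 2.0
```

View pics/c1.png

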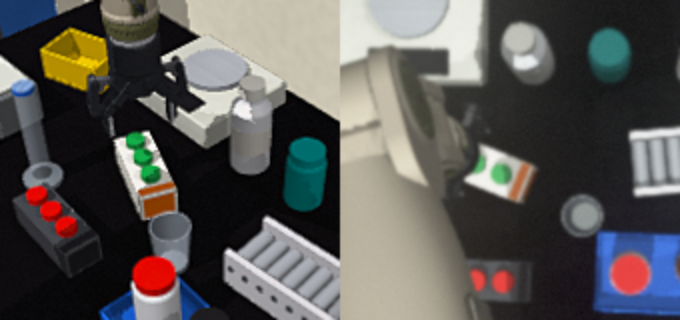

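The fingers straddle the cassette across its width (side crop: cassette at (145,175), nose at (158,200)). I descend and grip.

```bash
python3 -m pendant '[{"travel":[-0.01,-0.01,0.2],"rot":[0,0,0],"fingers":1},{"travel":[-0.01,-0.01,0.4],"rot":[0,0,0],"fingers":1},{"travel":[-0.01,-0.01,0.55],"rot":[0,0,0],"fingers":1},{"travel":[-0.01,-0.01,0.68],"rot":[0,0,0],"fingers":1},{"travel":[-0.01,-0.01,0.77],"rot":[0,0,0],"fingers":1},{"travel":[-0.01,-0.01,0.77],"rot":[0,0,0],"fingers":1},{"travel":[-0.01,-0.01,0.77],"rot":[0,0,0],"fingers":1}]'; python3 plan.py .6105 .2895 .042 -21.5
```

```text
clock: 12.7
tcp_pos: [0.6108, 0.29, 0.0407]
orientation: [0.0, 0.827, 0.562, 0.001]
wrist_force: [-0.6, 0.5, -0.3]
finger_gap: 0.0853
grip_force: 0.0
t 12.7 p [0.6108 0.29   0.0407] yaw -21.6 tilt 0.12 q [0.32 0.63 0.01 0.95 0.   2.27] F [-0.6  0.5 -0.3] gap 0.0853 grip 0.0
[0.6105, 0.2895, 0.042, -21.5] travel [-0.005 -0.001 -0.011] rot [ 0.002 -0.001 -0.002] rows>= 1.0
```

```bash
python3 -m pendant '[{"travel":[0,0,0],"rot":[0,0,0],"fingers":-1},{"travel":[0,0,0],"rot":[0,0,0],"fingers":-1},{"travel":[0,0,0],"rot":[0,0,0],"fingers":-1},{"travel":[0,0,0],"rot":[0,0,0],"fingers":-1},{"travel":[0,0,0],"rot":[0,0,0],"fingers":-1},{"travel":[0,0,0],"rot":[0,0,0],"fingers":-1},{"travel":[0,0,0],"rot":[0,0,0],"fingers":-1}]' 50 | tail -6;  python3 -m pendant '[{"travel":[0,0,-0.1],"rot":[0,0,0],"fingers":-1},{"travel":[0,0,-0.25],"rot":[0,0,0],"fingers":-1},{"travel":[0,0,-0.4],"rot":[0,0,0],"fingers":-1},{"travel":[0,0,-0.6],"rot":[0,0,0],"fingers":-1},{"travel":[0,0,-0.8],"rot":[0,0,0],"fingers":-1},{"travel":[0,0,-1],"rot":[0,0,0],"fingers":-1},{"travel":[0,0,-1],"rot":[0,0,0],"fingers":-1},{"travel":[0,0,-1],"rot":[0,0,0],"fingers":-1}]' | tail -6
python3 - <<'E'
import numpy as np
a=np.radians(5.85);X=np.array([np.cos(a),np.sin(a)]);Y=np.array([-X[1],X[0]])
for y in(.13,.25):print(.616*X+(-.2597+y)*Y)
E
python3 plan.py .61 .17 .2 -11 .62 .06 .2 1 
```

```text
clock: 13.4
tcp_pos: [0.6109, 0.2901, 0.0407]
orientation: [0.0, 0.827, 0.562, 0.001]
wrist_force: [0.2, -0.2, 6.1]
finger_gap: 0.0593
grip_force: 56.1
clock: 14.2
tcp_pos: [0.61, 0.2898, 0.1591]
orientation: [0.0, 0.827, 0.562, 0.0]
wrist_force: [-0.3, -0.7, -3.0]
finger_gap: 0.0592
grip_force: 55.4
[ 0.62601156 -0.06623908]
[0.61378063 0.05313598]
t 14.2 p [0.61   0.2898 0.1591] yaw -21.6 tilt 0.03 q [0.32 0.54 0.17 1.2  0.   2.27] F [-0.3 -0.7 -3. ] gap 0.0592 grip 55.4
[0.61, 0.17, 0.2, -11.0] travel [-0.928  0.368 -0.341] rot [ 0.    -0.    -0.176] rows>= 3.0
[0.62, 0.06, 0.2, 1.0] travel [-0.884  0.257  0.   ] rot [ 0.   0.  -0.2] rows>= 3.0
```

```bash
python3 -m pendant '[{"travel":[-0.2,0.08,-0.15],"rot":[0,0,-0.04],"fingers":-1},{"travel":[-0.4,0.16,-0.34],"rot":[0,0,-0.08],"fingers":-1},{"travel":[-0.6,0.24,-0.34],"rot":[0,0,-0.12],"fingers":-1},{"travel":[-0.8,0.32,-0.34],"rot":[0,0,-0.15],"fingers":-1},{"travel":[-0.93,0.37,-0.34],"rot":[0,0,-0.18],"fingers":-1},{"travel":[-0.93,0.37,-0.34],"rot":[0,0,-0.18],"fingers":-1}]' | tail -3
python3 -m pendant '[{"travel":[-0.2,0.06,0],"rot":[0,0,-0.05],"fingers":-1},{"travel":[-0.4,0.12,0],"rot":[0,0,-0.1],"fingers":-1},{"travel":[-0.6,0.18,0],"rot":[0,0,-0.15],"fingers":-1},{"travel":[-0.8,0.24,0],"rot":[0,0,-0.2],"fingers":-1},{"travel":[-0.88,0.26,0],"rot":[0,0,-0.2],"fingers":-1},{"travel":[-0.88,0.26,0],"rot":[0,0,-0.2],"fingers":-1}]' | tail -3
python3 plan.py .626 -.0562 .19 5.85 .626 -.0662 .16 5.85 .626 -.0662 .1 5.85
```

```text
wrist_force: [-0.5, 0.3, -2.4]
finger_gap: 0.0591
grip_force: 55.2
wrist_force: [0.0, 0.2, -1.8]
finger_gap: 0.0587
grip_force: 55.2
t 15.4 p [0.6206 0.0595 0.1987] yaw 1.0 tilt 0.12 q [-0.03  0.43  0.09  1.23  0.    1.52] F [ 0.   0.2 -1.8] gap 0.0587 grip 55.2
[0.626, -0.0562, 0.19, 5.85] travel [-0.965  0.028  0.072] rot [-0.002 -0.001 -0.08 ] rows>= 3.0
[0.626, -0.0662, 0.16, 5.85] travel [-0.083 -0.008  0.25 ] rot [0. 0. 0.] rows>= 1.0
[0.626, -0.0662, 0.1, 5.85] travel [0.  0.  0.5] rot [0. 0. 0.] rows>= 2.0
```

```bash
python3 -m pendant '[{"travel":[-0.2,0,0],"rot":[0,0,-0.02],"fingers":-1},{"travel":[-0.4,0.01,0],"rot":[0,0,-0.04],"fingers":-1},{"travel":[-0.6,0.02,0],"rot":[0,0,-0.06],"fingers":-1},{"travel":[-0.8,0.03,0.07],"rot":[0,0,-0.08],"fingers":-1},{"travel":[-0.965,0.03,0.07],"rot":[0,0,-0.08],"fingers":-1},{"travel":[-0.965,0.03,0.07],"rot":[0,0,-0.08],"fingers":-1},{"travel":[-0.965,0.03,0.07],"rot":[0,0,-0.08],"fingers":-1}]' | tail -3
python3 plan.py .626 -.0662 .14 5.85 
python3 - <<'E'
from h import *
q,e=env.read_camera("side"); p,d=env.read_camera("top")
cv2.imwrite("pics/c2.png",cv2.resize(cv2.hconcat([q[110:300,210:400],p[90:280,210:400]]),None,fx=2,fy=2))
E
```

```text
wrist_force: [0.3, 1.4, -2.8]
finger_gap: 0.0591
grip_force: 55.2
t 16.1 p [ 0.627  -0.0544  0.191 ] yaw 6.0 tilt 0.08 q [-0.21  0.44  0.09  1.22  0.    1.25] F [ 0.3  1.4 -2.8] gap 0.0591 grip 55.2
[0.626, -0.0662, 0.14, 5.85] travel [-0.097 -0.018  0.425] rot [-0.001 -0.001  0.002] rows>= 2.0
```

View pics/c2.png

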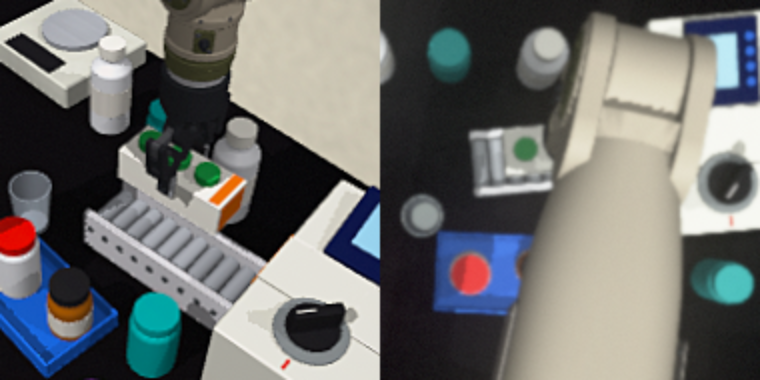

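The cassette hangs over the lane, nose towards the bay (side crop: nose (232,200)). I lower it.

```bash
python3 -m pendant '[{"travel":[-0.05,-0.01,0.15],"rot":[0,0,0],"fingers":-1},{"travel":[-0.1,-0.01,0.3],"rot":[0,0,0],"fingers":-1},{"travel":[-0.1,-0.01,0.45],"rot":[0,0,0],"fingers":-1},{"travel":[-0.1,-0.01,0.6],"rot":[0,0,0],"fingers":-1},{"travel":[-0.1,-0.01,0.7],"rot":[0,0,0],"fingers":-1},{"travel":[-0.1,-0.01,0.76],"rot":[0,0,0],"fingers":-1},{"travel":[-0.1,-0.01,0.78],"rot":[0,0,0],"fingers":-1},{"travel":[-0.1,-0.01,0.78],"rot":[0,0,0],"fingers":-1}]' | tail -4; python3 plan.py .626 -.0662 .0927 5.85
```

```text
orientation: [0.0, 0.669, 0.743, 0.0]
wrist_force: [-1.2, 0.7, -2.2]
finger_gap: 0.0591
grip_force: 55.3
t 17.0 p [ 0.6273 -0.0674  0.0981] yaw 6.0 tilt 0.02 q [-0.23  0.5  -0.06  1.02  0.    1.23] F [-1.2  0.7 -2.2] gap 0.0591 grip 55.3
[0.626, -0.0662, 0.0927, 5.85] travel [ 0.011 -0.01   0.045] rot [ 0.    -0.     0.003] rows>= 1.0
```

```bash
python3 -m pendant '[{"travel":[0,-0.01,0.02],"rot":[0,0,0],"fingers":-1},{"travel":[0,-0.01,0.035],"rot":[0,0,0],"fingers":-1},{"travel":[0,-0.01,0.045],"rot":[0,0,0],"fingers":-1},{"travel":[0,-0.01,0.045],"rot":[0,0,0],"fingers":-1}]' | tail -4; python3 plan.py .626 -.0662 .0927 5.85
```

```text
orientation: [0.0, 0.669, 0.743, 0.0]
wrist_force: [0.1, -0.9, -3.0]
finger_gap: 0.0589
grip_force: 55.3
t 17.4 p [ 0.6261 -0.0679  0.0927] yaw 6.0 tilt 0.03 q [-0.24  0.5  -0.07  1.    0.    1.23] F [ 0.1 -0.9 -3. ] gap 0.0589 grip 55.3
[0.626, -0.0662, 0.0927, 5.85] travel [0.014 0.001 0.   ] rot [0.001 0.    0.003] rows>= 1.0
```

```bash
python3 -m pendant '[{"travel":[0,0,0.008],"rot":[0,0,0],"fingers":-1},{"travel":[0,0,0.016],"rot":[0,0,0],"fingers":-1},{"travel":[0,0,0.016],"rot":[0,0,0],"fingers":-1}]' | tail -4; python3 plan.py .626 -.0662 .0927 5.85
```

```text
orientation: [0.001, 0.669, 0.743, 0.0]
wrist_force: [-3.0, -0.3, 8.9]
finger_gap: 0.0591
grip_force: 56.5
t 17.7 p [ 0.6261 -0.068   0.0926] yaw 6.0 tilt 0.09 q [-0.24  0.5  -0.07  1.   -0.    1.23] F [-3.  -0.3  8.9] gap 0.0591 grip 56.5
[0.626, -0.0662, 0.0927, 5.85] travel [ 0.015  0.    -0.001] rot [0.001 0.001 0.003] rows>= 1.0
```

Rollers carry it (8.9 N). I release and rise.

```bash
python3 -m pendant '[{"travel":[0,0,-0.008],"rot":[0,0,0],"fingers":0.6},{"travel":[0,0,-0.008],"rot":[0,0,0],"fingers":1},{"travel":[0,0,-0.008],"rot":[0,0,0],"fingers":1},{"travel":[0,0,-0.008],"rot":[0,0,0],"fingers":1},{"travel":[0,0,-0.008],"rot":[0,0,0],"fingers":1}]' | tail -3
python3 -m pendant '[{"travel":[0,0,-0.15],"rot":[0,0,0],"fingers":1},{"travel":[0,0,-0.4],"rot":[0,0,0],"fingers":1},{"travel":[0,0,-0.8],"rot":[0,0,0],"fingers":1},{"travel":[0,0,-0.8],"rot":[0,0,0],"fingers":1}]' | tail -3
cat > cas.py <<'E'
from h import *
a=np.radians(5.85);X=np.array([np.cos(a),np.sin(a)]);Y=np.array([-X[1],X[0]]);M=.616*X-.2597*Y
p,d=env.read_camera("side"); cv2.imwrite("pics/last.png",p)
P,uv=cloud("side",d); h=cv2.cvtColor(p,cv2.COLOR_BGR2HSV)[uv[:,1],uv[:,0]].astype(int)
q=np.c_[(P[:,:2]-M)@np.c_[X,Y],P[:,2]]
box=(abs(q[:,0])<.06)&(q[:,1]>-.13)&(q[:,1]<.3)
t=box&(q[:,2]>.097)&(q[:,2]<.107)&(q[:,1]>.002); r=cv2.minAreaRect(q[t,:2].astype(np.float32)); print("top face (mouth frame)",np.round(r[0],4),np.round(r[1],4),round(r[2],1),t.sum(), "y range",np.percentile(q[t,1],[.5,99.5]).round(4))
g=box&(h[:,0]>45)&(h[:,0]<85)&(h[:,1]>100)&(q[:,2]>.1)
print("caps",q[g].mean(0).round(4),g.sum(),"y",q[g,1].min().round(4),q[g,1].max().round(4),"z",np.percentile(q[g,2],95).round(4))
o=box&(h[:,0]>4)&(h[:,0]<20)&(h[:,1]>130)&(q[:,2]<.11); print("orange",q[o].mean(0).round(4),o.sum())
E
python3 cas.py; python3 plan.py
```

```text
wrist_force: [-0.6, 0.5, -0.9]
finger_gap: 0.0853
grip_force: 0.0
wrist_force: [0.6, -0.3, 1.3]
finger_gap: 0.0852
grip_force: 0.0
top face (mouth frame) [-0.0014  0.1283] [0.1498 0.0614] 89.7 704 y range [0.0543 0.2018]
caps [-0.0037  0.1317  0.1156] 324 y 0.0778 0.1905 z 0.1184
orange [-0.0006  0.0617  0.0915] 155
t 18.65 p [ 0.6284 -0.0684  0.1916] yaw 6.0 tilt 0.45 q [-0.24  0.44  0.09  1.21  0.    1.23] F [ 0.2 -0.3 -0.5] gap 0.0855 grip 0.0
```

The cassette sits at mouth (−0.001, 0.128), aligned within 0.3°, nose at about 0.053. Now I get behind it with closed fingers.

```bash
python3 - <<'E'
import numpy as np
a=np.radians(5.85);X=np.array([np.cos(a),np.sin(a)]);Y=np.array([-X[1],X[0]]);M=.616*X-.2597*Y
for y in(.248,.225,.212,.056):print(y,M+y*Y)
E
python3 plan.py .614 .0511 .195 5.85 .614 .0511 .085 5.85
```

```text
0.248 [0.61398448 0.0511464 ]
0.225 [0.61632874 0.02826618]
0.212 [0.61765376 0.01533388]
0.056 [ 0.63355397 -0.13985369]
t 18.65 p [ 0.6284 -0.0684  0.1916] yaw 6.0 tilt 0.45 q [-0.24  0.44  0.09  1.21  0.    1.23] F [ 0.2 -0.3 -0.5] gap 0.0855 grip 0.0
[0.614, 0.0511, 0.195, 5.85] travel [ 1.002 -0.015 -0.031] rot [0.007 0.002 0.003] rows>= 3.0
[0.614, 0.0511, 0.085, 5.85] travel [0.    0.    0.917] rot [0. 0. 0.] rows>= 3.0
```

```bash
python3 -m pendant '[{"travel":[0.4,0,-0.03],"rot":[0,0,0],"fingers":-1},{"travel":[0.8,-0.01,-0.03],"rot":[0,0,0],"fingers":-1},{"travel":[1,-0.015,-0.03],"rot":[0,0,0],"fingers":-1},{"travel":[1,-0.015,-0.03],"rot":[0,0,0],"fingers":-1},{"travel":[1,-0.015,-0.03],"rot":[0,0,0],"fingers":-1},{"travel":[1,-0.015,-0.03],"rot":[0,0,0],"fingers":-1}]' 30| tail -3
python3 plan.py .614 .0511 .085 5.85
```

```text
wrist_force: [-0.3, 0.4, 0.0]
finger_gap: 0.0003
grip_force: 0.0
t 19.25 p [0.6115 0.0505 0.1904] yaw 6.0 tilt 0.05 q [-0.05  0.41  0.04  1.2  -0.    1.42] F [-0.3  0.4  0. ] gap 0.0003 grip 0.0
[0.614, 0.0511, 0.085, 5.85] travel [0.003 0.022 0.878] rot [-0.001  0.     0.002] rows>= 3.0
```

```bash
python3 -m pendant '[{"travel":[0,0.01,0.2],"rot":[0,0,0],"fingers":-1},{"travel":[0,0.01,0.4],"rot":[0,0,0],"fingers":-1},{"travel":[0,0.01,0.6],"rot":[0,0,0],"fingers":-1},{"travel":[0,0.01,0.8],"rot":[0,0,0],"fingers":-1},{"travel":[0,0.01,0.88],"rot":[0,0,0],"fingers":-1},{"travel":[0,0.01,0.88],"rot":[0,0,0],"fingers":-1},{"travel":[0,0.01,0.88],"rot":[0,0,0],"fingers":-1}]' | tail -3
python3 plan.py .6176 .0153 .085 5.85 .6335 -.1398 .087 5.85
```

```text
wrist_force: [-0.4, 0.7, -0.5]
finger_gap: 0.0001
grip_force: 0.0
t 19.95 p [0.6134 0.0507 0.0862] yaw 5.9 tilt 0.04 q [-0.05  0.48 -0.12  0.97  0.    1.42] F [-0.4  0.7 -0.5] gap 0.0001 grip 0.0
[0.6176, 0.0153, 0.085, 5.85] travel [-0.297  0.004  0.01 ] rot [0.001 0.    0.002] rows>= 1.0
[0.6335, -0.1398, 0.087, 5.85] travel [-1.299  0.    -0.017] rot [0. 0. 0.] rows>= 4.0
```

```bash
python3 -m pendant '[{"travel":[-0.08,0,0],"rot":[0,0,0],"fingers":-1},{"travel":[-0.16,0,0],"rot":[0,0,0],"fingers":-1},{"travel":[-0.2,0,0],"rot":[0,0,0],"fingers":-1},{"travel":[-0.23,0,0],"rot":[0,0,0],"fingers":-1},{"travel":[-0.26,0,0],"rot":[0,0,0],"fingers":-1},{"travel":[-0.29,0,0],"rot":[0,0,0],"fingers":-1},{"travel":[-0.32,0,0],"rot":[0,0,0],"fingers":-1},{"travel":[-0.35,0,0],"rot":[0,0,0],"fingers":-1},{"travel":[-0.38,0,0],"rot":[0,0,0],"fingers":-1},{"travel":[-0.41,0,0],"rot":[0,0,0],"fingers":-1}]' | tail -3
python3 plan.py .6335 -.1398 .087 5.85; python3 cas.py
```

```text
wrist_force: [-0.9, 0.5, 1.2]
finger_gap: 0.0
grip_force: 0.4
t 20.95 p [0.6179 0.0023 0.0855] yaw 6.0 tilt 0.01 q [-0.13  0.49 -0.11  0.97  0.    1.34] F [-0.9  0.5  1.2] gap 0.0 grip 0.4
[0.6335, -0.1398, 0.087, 5.85] travel [-1.192  0.005 -0.013] rot [-0.    -0.     0.003] rows>= 3.0
top face (mouth frame) [-0.0017  0.1149] [0.1552 0.0631] 90.0 743 y range [0.0381 0.1902]
caps [-0.0038  0.1161  0.1152] 321 y 0.0615 0.1837 z 0.1183
orange [0.0009 0.0443 0.0913] 149
```

```bash
python3 -m pendant '[{"travel":[-0.04,0,0],"rot":[0,0,0],"fingers":-1},{"travel":[-0.08,0,0],"rot":[0,0,0],"fingers":-1},{"travel":[-0.12,0,0],"rot":[0,0,0],"fingers":-1},{"travel":[-0.16,0,0],"rot":[0,0,0],"fingers":-1},{"travel":[-0.2,0,0],"rot":[0,0,0],"fingers":-1},{"travel":[-0.24,0,0],"rot":[0,0,0],"fingers":-1},{"travel":[-0.28,0,0],"rot":[0,0,0],"fingers":-1},{"travel":[-0.32,0,0],"rot":[0,0,0],"fingers":-1},{"travel":[-0.36,0,0],"rot":[0,0,0],"fingers":-1},{"travel":[-0.4,0,0],"rot":[0,0,0],"fingers":-1}]' | tail -3; python3 plan.py .6335 -.1398 .087 5.85; python3 cas.py
python3 -m pendant '[{"travel":[-0.04,0,0],"rot":[0,0,0],"fingers":-1},{"travel":[-0.08,0,0],"rot":[0,0,0],"fingers":-1},{"travel":[-0.12,0,0],"rot":[0,0,0],"fingers":-1},{"travel":[-0.16,0,0],"rot":[0,0,0],"fingers":-1},{"travel":[-0.2,0,0],"rot":[0,0,0],"fingers":-1},{"travel":[-0.24,0,0],"rot":[0,0,0],"fingers":-1},{"travel":[-0.28,0,0],"rot":[0,0,0],"fingers":-1},{"travel":[-0.32,0,0],"rot":[0,0,0],"fingers":-1},{"travel":[-0.36,0,0],"rot":[0,0,0],"fingers":-1},{"travel":[-0.4,0,0],"rot":[0,0,0],"fingers":-1}]' | tail -3; python3 plan.py .6335 -.1398 .087 5.85;python3 cas.py
```

```text
wrist_force: [-1.3, -0.3, 0.2]
finger_gap: -0.0003
grip_force: 0.3
t 22.0 p [ 0.623  -0.0456  0.0855] yaw 6.0 tilt 0.01 q [-0.2   0.5  -0.09  0.98 -0.    1.26] F [-1.3 -0.3  0.2] gap -0.0003 grip 0.3
[0.6335, -0.1398, 0.087, 5.85] travel [-0.79   0.005 -0.012] rot [0.    0.    0.003] rows>= 2.0
top face (mouth frame) [-0.002   0.0767] [0.1327 0.0626] 89.9 606 y range [0.0118 0.1413]
caps [-0.0035  0.0677  0.1149] 346 y 0.0135 0.1291 z 0.1185
orange [nan nan nan] 0
wrist_force: [-0.7, 0.3, 0.6]
finger_gap: 0.0001
grip_force: 0.4
t 23.05 p [ 0.628  -0.0933  0.0855] yaw 6.0 tilt 0.01 q [-0.27  0.52 -0.06  0.99  0.    1.19] F [-0.7  0.3  0.6] gap 0.0001 grip 0.4
[0.6335, -0.1398, 0.087, 5.85] travel [-0.39   0.005 -0.013] rot [-0.    -0.     0.003] rows>= 1.0
top face (mouth frame) [-0.0026  0.0524] [0.0615 0.0832] 0.1 374 y range [0.0118 0.092 ]
caps [-0.0041  0.0426  0.1155] 235 y 0.0084 0.0783 z 0.1187
orange [-0.051   0.0368  0.0033] 1cas.py:10: RuntimeWarning: Mean of empty slice.
  o=box&(h[:,0]>4)&(h[:,0]<20)&(h[:,1]>130)&(q[:,2]<.11); print("orange",q[o].mean(0).round(4),o.sum())
  ret = um.true_divide(
```

```bash
python3 -m pendant '[{"travel":[-0.04,0,0],"rot":[0,0,0],"fingers":-1},{"travel":[-0.08,0,0],"rot":[0,0,0],"fingers":-1},{"travel":[-0.12,0,0],"rot":[0,0,0],"fingers":-1},{"travel":[-0.16,0,0],"rot":[0,0,0],"fingers":-1},{"travel":[-0.2,0,0],"rot":[0,0,0],"fingers":-1},{"travel":[-0.23,0,0],"rot":[0,0,0],"fingers":-1},{"travel":[-0.26,0,0],"rot":[0,0,0],"fingers":-1},{"travel":[-0.29,0,0],"rot":[0,0,0],"fingers":-1},{"travel":[-0.32,0,0],"rot":[0,0,0],"fingers":-1},{"travel":[-0.34,0,0],"rot":[0,0,0],"fingers":-1}]' | tail -3; python3 plan.py .6335 -.1398 .087 5.85; python3 -m pendant '[{"travel":[-0.02,0,0],"rot":[0,0,0],"fingers":-1},{"travel":[-0.04,0,0],"rot":[0,0,0],"fingers":-1},{"travel":[-0.05,0,0],"rot":[0,0,0],"fingers":-1},{"travel":[-0.05,0,0],"rot":[0,0,0],"fingers":-1}]' | tail -3; python3 plan.py .6335 -.1398 .087 5.85
```

```text
wrist_force: [-0.6, 0.7, 0.4]
finger_gap: -0.0002
grip_force: 0.4
t 24.1 p [ 0.6323 -0.1339  0.0855] yaw 6.0 tilt 0.01 q [-0.33  0.54 -0.03  1.01 -0.    1.13] F [-0.6  0.7  0.4] gap -0.0002 grip 0.4
[0.6335, -0.1398, 0.087, 5.85] travel [-0.05   0.005 -0.012] rot [0.    0.    0.003] rows>= 1.0
wrist_force: [-0.3, -0.6, 0.1]
finger_gap: 0.0002
grip_force: 0.0
t 24.5 p [ 0.633  -0.1398  0.0855] yaw 6.0 tilt 0.02 q [-0.34  0.54 -0.02  1.01 -0.    1.13] F [-0.3 -0.6  0.1] gap 0.0002 grip 0.0
[0.6335, -0.1398, 0.087, 5.85] travel [-0.001  0.004 -0.012] rot [0.    0.    0.002] rows>= 1.0
```

```bash
for i in 1 2; do python3 -m pendant '[{"travel":[-0.01,0,0],"rot":[0,0,0],"fingers":-1},{"travel":[-0.02,0,0],"rot":[0,0,0],"fingers":-1},{"travel":[-0.02,0,0],"rot":[0,0,0],"fingers":-1}]' | grep -E "tcp|wrist"; done; python3 cas.py
```

```text
tcp_pos: [0.6331, -0.1406, 0.0855]
wrist_force: [0.1, 4.6, 1.1]
tcp_pos: [0.6331, -0.1407, 0.0856]
wrist_force: [-0.1, 12.7, 3.4]
top face (mouth frame) [-0.002   0.0296] [0.0601 0.0362] 2.1 161 y range [0.0108 0.045 ]
caps [-0.0041  0.0186  0.1162] 97 y 0.0015 0.0364 z 0.1193
orange [nan nan nan] 0cas.py:10: RuntimeWarning: Mean of empty slice.
  o=box&(h[:,0]>4)&(h[:,0]<20)&(h[:,1]>130)&(q[:,2]<.11); print("orange",q[o].mean(0).round(4),o.sum())
  ret = um.true_divide(
```

The stop holds (12.7 N, rear end at mouth y = 0.045, as it must be when home). I back off and go to the knob.

```bash
python3 -m pendant '[{"travel":[0.04,0,0],"rot":[0,0,0],"fingers":-1},{"travel":[0.15,0,0],"rot":[0,0,0],"fingers":-1},{"travel":[0.3,0,-0.1],"rot":[0,0,0],"fingers":-1},{"travel":[0.3,0,-0.5],"rot":[0,0,0],"fingers":-1},{"travel":[0.3,0,-0.9],"rot":[0,0,0],"fingers":-1},{"travel":[0.3,0,-1],"rot":[0,0,0],"fingers":-1},{"travel":[0.3,0,-1],"rot":[0,0,0],"fingers":-1}]' | tail -3; python3 plan.py .615 -.15 .26 26 .6 -.22 .26 40 .583 -.2877 .26 54.2 .583 -.2877 .184 54.2;  python3 cas.py 2>/dev/null
```

```text
wrist_force: [-0.0, -0.0, -0.7]
finger_gap: 0.0002
grip_force: 0.0
t 25.85 p [ 0.6313 -0.108   0.2097] yaw 6.1 tilt 0.41 q [-0.29  0.45  0.15  1.26 -0.    1.17] F [-0.  -0.  -0.7] gap 0.0002 grip 0.0
[0.615, -0.15, 0.26, 26.0] travel [-0.335 -0.17  -0.419] rot [ 0.006  0.004 -0.332] rows>= 3.0
[0.6, -0.22, 0.26, 40.0] travel [-0.47  -0.368  0.   ] rot [ 0.     0.    -0.233] rows>= 2.0
[0.583, -0.2877, 0.26, 54.2] travel [-0.341 -0.471  0.   ] rot [ 0.     0.    -0.237] rows>= 2.0
[0.583, -0.2877, 0.184, 54.2] travel [0.    0.    0.633] rot [0. 0. 0.] rows>= 2.0
top face (mouth frame) [-0.002   0.0275] [0.0601 0.0324] 0.8 155 y range [0.0112 0.0435]
caps [-0.0046  0.0182  0.1166] 95 y 0.0019 0.0305 z 0.1198
orange [-0.0403  0.27   -0.0015] 1
```

```bash
python3 -m pendant '[{"travel":[-0.1,-0.05,-0.2],"rot":[0,0,-0.11],"fingers":1},{"travel":[-0.2,-0.1,-0.42],"rot":[0,0,-0.22],"fingers":1},{"travel":[-0.33,-0.17,-0.42],"rot":[0,0,-0.33],"fingers":1},{"travel":[-0.33,-0.17,-0.42],"rot":[0,0,-0.33],"fingers":1},{"travel":[-0.33,-0.17,-0.42],"rot":[0,0,-0.33],"fingers":1}]' 30 | tail -3
python3 -m pendant '[{"travel":[-0.2,-0.2,0],"rot":[0,0,-0.11],"fingers":1},{"travel":[-0.47,-0.37,0],"rot":[0,0,-0.23],"fingers":1},{"travel":[-0.47,-0.37,0],"rot":[0,0,-0.23],"fingers":1},{"travel":[-0.47,-0.37,0],"rot":[0,0,-0.23],"fingers":1}]' | tail -3
python3 -m pendant '[{"travel":[-0.17,-0.23,0],"rot":[0,0,-0.12],"fingers":1},{"travel":[-0.34,-0.47,0],"rot":[0,0,-0.24],"fingers":1},{"travel":[-0.34,-0.47,0],"rot":[0,0,-0.24],"fingers":1},{"travel":[-0.34,-0.47,0],"rot":[0,0,-0.24],"fingers":1}]' | tail -3
python3 plan.py .583 -.2877 .215 54.2
python3 - <<'E'
from h import *
p,d=env.read_camera("side"); P,_=cloud("side",d); np.save("k.npy",P)
m=(np.hypot(P[:,0]-.583,P[:,1]+.288)<.06)&(P[:,2]>.18)&(P[:,2]<.194); print(cv2.minAreaRect(P[m,:2].astype(np.float32)),m.sum())
cv2.imwrite("pics/k1.png",cv2.resize(p[140:340,290:460],None,fx=3,fy=3))
E
```

```text
wrist_force: [0.6, 0.5, -1.1]
finger_gap: 0.0721
grip_force: 0.0
wrist_force: [0.1, -0.2, -0.5]
finger_gap: 0.0852
grip_force: 0.0
wrist_force: [0.6, -0.4, -0.8]
finger_gap: 0.0847
grip_force: 0.0
t 27.2 p [ 0.5806 -0.2865  0.255 ] yaw 53.9 tilt 0.12 q [-0.58  0.46  0.27  1.39  0.    0.05] F [ 0.6 -0.4 -0.8] gap 0.0847 grip 0.0
[0.583, -0.2877, 0.215, 54.2] travel [-0.023  0.004  0.333] rot [ 0.001 -0.002 -0.006] rows>= 1.0
((0.5807541608810425, -0.28778091073036194), (0.016300471499562263, 0.05280761793255806), 50.84568786621094) 185
```

View pics/k1.png

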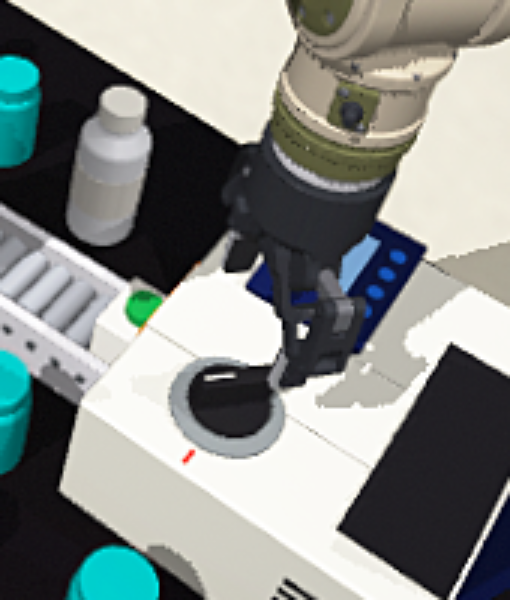

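The cassette sticks out of the bay with one green cap showing at (145,305). The knob bar still points to the upper left at (230,378), under the opened gripper. I descend and grip.

```bash
python3 -m pendant '[{"travel":[-0.015,0,0.15],"rot":[0,0,0],"fingers":1},{"travel":[-0.015,0,0.3],"rot":[0,0,0],"fingers":1},{"travel":[-0.015,0,0.45],"rot":[0,0,0],"fingers":1},{"travel":[-0.015,0,0.58],"rot":[0,0,0],"fingers":1},{"travel":[-0.015,0,0.58],"rot":[0,0,0],"fingers":1},{"travel":[-0.015,0,0.58],"rot":[0,0,0],"fingers":1}]' | tail -3;  python3 plan.py .583 -.2877 .184 54.2
python3 -m pendant '[{"travel":[0,0,0],"rot":[0,0,0],"fingers":-0.2},{"travel":[0,0,0],"rot":[0,0,0],"fingers":-1},{"travel":[0,0,0],"rot":[0,0,0],"fingers":-1},{"travel":[0,0,0],"rot":[0,0,0],"fingers":-1},{"travel":[0,0,0],"rot":[0,0,0],"fingers":-1},{"travel":[0,0,0],"rot":[0,0,0],"fingers":-1},{"travel":[0,0,0],"rot":[0,0,0],"fingers":-1},{"travel":[0,0,0],"rot":[0,0,0],"fingers":-1}]' 40;  python3 plan.py .583 -.2877 .184 95.8
```

```text
wrist_force: [-0.4, -0.6, -0.4]
finger_gap: 0.0853
grip_force: 0.0
t 27.85 p [ 0.5824 -0.287   0.1864] yaw 54.1 tilt 0.05 q [-0.58  0.48  0.14  1.23  0.    0.05] F [-0.4 -0.6 -0.4] gap 0.0853 grip 0.0
[0.583, -0.2877, 0.184, 54.2] travel [-0.008 -0.001  0.02 ] rot [ 0.    -0.001 -0.002] rows>= 1.0
clock: 28.65
tcp_pos: [0.583, -0.2876, 0.1869]
orientation: [0.001, 0.309, 0.951, 0.001]
wrist_force: [2.1, 3.4, 2.7]
finger_gap: 0.0128
grip_force: 43.7
t 28.65 p [ 0.583  -0.2876  0.1869] yaw 54.1 tilt 0.15 q [-0.58  0.48  0.14  1.23  0.    0.04] F [2.1 3.4 2.7] gap 0.0128 grip 43.7
[0.583, -0.2877, 0.184, 95.8] travel [-0.    -0.001  0.024] rot [ 0.002  0.002 -0.696] rows>= 5.0
```

```bash
python3 -m pendant '[{"travel":[0,0,0],"rot":[0,0,-0.08],"fingers":-1},{"travel":[0,0,0],"rot":[0,0,-0.16],"fingers":-1},{"travel":[0,0,0],"rot":[0,0,-0.24],"fingers":-1},{"travel":[0,0,0],"rot":[0,0,-0.32],"fingers":-1},{"travel":[0,0,0],"rot":[0,0,-0.4],"fingers":-1},{"travel":[0,0,0],"rot":[0,0,-0.48],"fingers":-1},{"travel":[0,0,0],"rot":[0,0,-0.56],"fingers":-1},{"travel":[0,0,0],"rot":[0,0,-0.62],"fingers":-1},{"travel":[0,0,0],"rot":[0,0,-0.66],"fingers":-1},{"travel":[0,0,0],"rot":[0,0,-0.66],"fingers":-1}]' | tail -3;  python3 plan.py .583 -.2877 .184 95.8; python3 -c "
from h import *;print(env.get_state()['ft_torque'])"
```

```text
wrist_force: [3.5, 5.3, 2.9]
finger_gap: 0.0134
grip_force: 43.7
t 29.65 p [ 0.5831 -0.2876  0.1869] yaw 93.7 tilt 0.17 q [-0.58  0.48  0.14  1.23  0.   -0.65] F [3.5 5.3 2.9] gap 0.0134 grip 43.7
[0.583, -0.2877, 0.184, 95.8] travel [ 0.001 -0.001  0.024] rot [ 0.001  0.003 -0.035] rows>= 1.0
[ 0.81722522 -0.61144121  0.0376773 ]
```

Not at the stop yet by torque, so I turn on in small steps.

```bash
for i in 1 2; do python3 -m pendant '[{"travel":[0,0,0],"rot":[0,0,-0.02],"fingers":-1},{"travel":[0,0,0],"rot":[0,0,-0.04],"fingers":-1},{"travel":[0,0,0],"rot":[0,0,-0.04],"fingers":-1}]' | grep wrist;  python3 plan.py; python3 -c "
from h import *;print(env.get_state()['ft_torque'])"; done
```

```text
wrist_force: [3.8, 3.9, 2.8]
t 29.95 p [ 0.5831 -0.2876  0.1869] yaw 96.0 tilt 0.17 q [-0.58  0.48  0.14  1.23  0.   -0.69] F [3.8 3.9 2.8] gap 0.0133 grip 43.8
[ 0.90722551 -0.67913682 -0.32174841]
wrist_force: [3.1, 5.2, 2.8]
t 30.25 p [ 0.5831 -0.2875  0.187 ] yaw 98.3 tilt 0.2 q [-0.58  0.48  0.14  1.23  0.   -0.73] F [3.1 5.2 2.8] gap 0.0128 grip 55.1
[ 1.05050279 -0.76780211 -1.29356804]
```

The torque rises to 1.3 N m: the zero stop. I release and rise straight up.

```bash
python3 -m pendant '[{"travel":[0,0,0],"rot":[0,0,0],"fingers":1},{"travel":[0,0,0],"rot":[0,0,0],"fingers":1},{"travel":[0,0,0],"rot":[0,0,0],"fingers":1},{"travel":[0,0,0],"rot":[0,0,0],"fingers":1},{"travel":[0,0,0],"rot":[0,0,0],"fingers":1},{"travel":[0,0,0],"rot":[0,0,0],"fingers":1}]' | tail -3
python3 -m pendant '[{"travel":[0,0,-0.2],"rot":[0,0,0],"fingers":1},{"travel":[0,0,-0.5],"rot":[0,0,0],"fingers":1},{"travel":[0,0,-0.9],"rot":[0,0,0],"fingers":1},{"travel":[0,0,-0.9],"rot":[0,0,0],"fingers":1},{"travel":[0,0,-0.9],"rot":[0,0,0],"fingers":1}]' | tail -3
python3 cas.py 2>/dev/null; python3 plan.py
python3 - <<'E'
from h import *
p,d=env.read_camera("side"); P,_=cloud("side",d)
m=(np.hypot(P[:,0]-.583,P[:,1]+.288)<.05)&(P[:,2]>.18)&(P[:,2]<.194); print("bar",cv2.minAreaRect(P[m,:2].astype(np.float32)),m.sum())
m=(np.hypot(P[:,0]-.452,P[:,1]-.065)<.05)&(P[:,2]>.1)&(P[:,2]<.12); print("bottle",cv2.minEnclosingCircle(P[m,:2].astype(np.float32)),P[m,2].mean())
cv2.imwrite("pics/end.png",p)
E
```

```text
wrist_force: [0.6, 0.3, 0.2]
finger_gap: 0.0854
grip_force: 0.0
wrist_force: [0.8, 0.2, -0.4]
finger_gap: 0.0854
grip_force: 0.0
top face (mouth frame) [-0.0021  0.0276] [0.0604 0.0324] 1.5 157 y range [0.0109 0.0441]
caps [-0.0045  0.0185  0.1165] 94 y 0.0015 0.0302 z 0.1194
orange [nan nan nan] 0
t 31.4 p [ 0.5822 -0.2886  0.2942] yaw 98.4 tilt 0.03 q [-0.58  0.46  0.37  1.48  0.   -0.73] F [ 0.2  0.4 -0.1] gap 0.0855 grip 0.0
bar ((0.5812902450561523, -0.2875778377056122), (0.057370372116565704, 0.014710979536175728), 5.585291385650635) 181
bottle ((0.452735036611557, 0.06175243854522705), 0.027858002111315727) 0.10960445032294892
```

View pics/end.png

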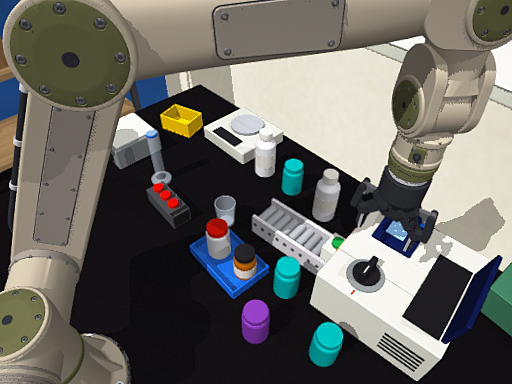

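The bottle stands in the tray at (218,238) and the cassette is home in the bay (340,240). The knob bar is at 5.6°, in line with the analyser's 5.85°, its pointer at the red mark. All bystanders stand as at the start, so I hand in.

```bash
python3 -c "
from workcell import env
print(env.hand_in())"
```

```text
the job is handed in; nothing more can be done
None
```

The job is handed in at about 31 s of the 72 s: my last measurements show the bottle upright in the tray, the cassette home against the stop and the knob at zero with nothing else moved, but `hand_in()` returned no verdict.

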